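# Roll-test the spare mixer rollers and reject the flat-spotted one

## Task

Roll each of the three rollers in turn up the sloping steel test plate, pushing gently with the fingers from behind on its bare shaft, until it has pushed the white slide at the end of its lane fully home (push with about 8 N, never as much as 20), then draw back and let it come down again. True rollers run back to the lip by themselves and stay there on the plate; the one that lurches and gets stuck part-way on a flat is the reject: pick it up by its shaft and set it down lying in the grey reject tray. Do not touch the white slides with the fingers, and leave everything else on the bench alone.

Things in the scene. Friction and masses are not known exactly. Their poses are not given: they have to be found in the camera images.
- plate: Flat steel test plate, 240 mm (x) by 350 mm (y), fixed. Origin on the bench under it; x level, pointing uphill (away from the robot), y along the lip, z up. Its surface is 22 mm above the origin there and rises 40 mm per metre towards +x. Three lanes side by side, at y = +112, 0 and -112 mm, one roller lying in each, in any order, shaft along y, against the lip.
- plate_lip (a point): Middle of the dark lip's top edge, on its uphill face: the lip is a 7 mm high, 12 mm thick bar along the plate's low edge that the rollers rest against, their axes 14 to 16 mm uphill of this point. Shut fingers clear it with their tips 10 mm above the plate. A true roller let go on the plate rolls down and stops here; the other one sits on its flat wherever that comes underneath.
- roller_1_center (a point): One of three look-alike rollers: 10 mm steel shaft turning freely in its two black rubber tyres, 18 mm wide, 31 to 36 mm across, centred 34 mm either side of the middle; 88 mm long, 200 to 300 g. The bare shaft between the tyres is 50 mm long: push or grip there. One of the three has a 2.5 mm flat on both tyres, hidden underneath at first. Point: middle of the shaft's axis; point y runs along the shaft.
- roller_2_center (a point): One of three look-alike rollers: 10 mm steel shaft turning freely in its two black rubber tyres, 18 mm wide, 31 to 36 mm across, centred 34 mm either side of the middle; 88 mm long, 200 to 300 g. The bare shaft between the tyres is 50 mm long: push or grip there. One of the three has a 2.5 mm flat on both tyres, hidden underneath at first. Point: middle of the shaft's axis; point y runs along the shaft.
- roller_3_center (a point): One of three look-alike rollers: 10 mm steel shaft turning freely in its two black rubber tyres, 18 mm wide, 31 to 36 mm across, centred 34 mm either side of the middle; 88 mm long, 200 to 300 g. The bare shaft between the tyres is 50 mm long: push or grip there. One of the three has a 2.5 mm flat on both tyres, hidden underneath at first. Point: middle of the shaft's axis; point y runs along the shaft.
- tell_left (a joint): White slide at the upper end of the left (+y) lane: a white fork 104 mm wide; its two upright prongs, 29 mm high, meet the tyres after about 145 mm of rolling, and the 52 mm gap between them leaves room for a finger in front of the shaft. Value in m: 0 forward (starts 0 to 1 mm), 0.006 fully home against a hard end. The push felt is about 2 to 6 N while it moves (drag, and the roller skidding), rising sharply at the end; it stays where pushed.
- tell_mid (a joint): White slide at the upper end of the middle lane: a white fork 104 mm wide; its two upright prongs, 29 mm high, meet the tyres after about 145 mm of rolling, and the 52 mm gap between them leaves room for a finger in front of the shaft. Value in m: 0 forward (starts 0 to 1 mm), 0.006 fully home against a hard end. The push felt is about 2 to 6 N while it moves (drag, and the roller skidding), rising sharply at the end; it stays where pushed.
- tell_right (a joint): White slide at the upper end of the right (-y) lane: a white fork 104 mm wide; its two upright prongs, 29 mm high, meet the tyres after about 145 mm of rolling, and the 52 mm gap between them leaves room for a finger in front of the shaft. Value in m: 0 forward (starts 0 to 1 mm), 0.006 fully home against a hard end. The push felt is about 2 to 6 N while it moves (drag, and the roller skidding), rising sharply at the end; it stays where pushed.
- tell_left_face (a point): Midway between the prongs of the left (+y) white slide, level with their downhill faces, 18 mm above the test plate; moves with the slide
- tell_mid_face (a point): Midway between the prongs of the middle white slide, level with their downhill faces, 18 mm above the test plate; moves with the slide
- tell_right_face (a point): Midway between the prongs of the right (-y) white slide, level with their downhill faces, 18 mm above the test plate; moves with the slide
- tray: Grey open reject tray, fixed, outside 98 mm (x) by 128 mm (y), 30 mm high, walls and floor 4 mm; two ribs 4 mm high along y at x = +14 and -14 mm keep a roller from rolling about. Origin on the bench under its centre; long side along its y axis.
- vial_1: Small glass vial with metal cap, 22 mm across, 44 mm high, between the plate and the tray (origin under it), a bystander to be left where it is
- vial_2: Small glass vial with grey cap, 22 mm across, 44 mm high (origin under it), a bystander to be left where it is
- beaker: Glass beaker, 66 mm across, 75 mm high (origin under it), a bystander to be left where it is
- amber_bottle: Amber glass bottle with blue cap, 84 mm across, 190 mm high (origin under it), a bystander to be left where it is
- jar: White jar, 60 mm across, 70 mm high (origin under it), a bystander to be left where it is
- slide_carton: Cardboard carton, 120 x 85 x 50 mm (origin under it), a bystander to be left where it is
- spoon: Steel spoon, 170 mm long, flat on the bench, a bystander to be left where it is
Things that resemble listed ones, but are neither listed nor needed, are in the scene too. Leave any yellow look-alike of the part that bears roller_1_center alone.

How it is judged:
By the outcome, as a careful person would: the job done as asked, in the order asked, and still so for the second after the job is handed in, with the robot touching nothing.
It also fails if it takes over 72 s, if anything falls off the work surface, if the arm or the gripper's body presses on something with over 40 N, if the wrist force passes 120 N, or if a joint passes its speed limit or range.

## Robot

A 7-joint arm with a two-finger parallel gripper is mounted at the origin on the work surface. World frame = base frame: x ahead of the robot, y to its left, z up, the work surface at z = 0. Lengths are in mm, angles in rad, forces in N, time in s.
With the tool pointing down it reaches from about 400 to 875 mm from the base axis. Payload 4.4 kg.
Tool frame: the origin (TCP) lies at the very end of the fingers, on their centre line; the grasp point (between the pads) lies 19 mm behind it; z points along the fingers, x is the direction in which the jaws open and shut, and the axes are right-handed (so a half turn about z gives the same grasp; the last joint's range is limited). The gripper opens to 85 mm and grips with 20 to 120 N. Pads are 22 mm wide; open, the fingers measure 114 mm over their backs; the gripper's body (76 mm by 85 mm) begins 54 mm behind the grasp point. The pads swing forward as they close: fully open they stand 13 mm farther back than shut.
Start: joints at [-1.287, 0.628, 0.038, 1.517, -0.027, 0.996, -0.02], TCP at [222.737, 610.661, 194.713] pointing down, gripper open.
Joint ranges: [-3.06, 3.06], [-0.37, 2.12], [-1.25, 1.32], [0.18, 2.47], [-1.1, 4.24], [0.23, 1.98], [-2.94, 2.94]. Speed limits (rad/s): [2.57, 2.57, 3.14, 3.14, 3.14, 3.14, 3.14].

## Interface

Orientations are given as [roll, pitch, yaw] about the fixed x, y, z axes, in that order (R = Rz(yaw) Ry(pitch) Rx(roll)).
In Python, from cell import * gives the robot as it stands. The module is installed in compiled form; this text tells all that it offers.
- The arm moves only by the tool play_rows, never from a script. Its argument "targets" is a list of rows, each an object with "slide": the shift along the tool's x, y, z in mm, a list of three; "turn": the turn, a rotation vector about the tool's x, y, z in degrees, a list of three; "hand": the finger opening in mm, from 0 to 85.4. A call has 1 to 5 rows; each row shifts and turns the commanded pose from where the row before left it, along the tool's axes as they then stand; what a row does not reach is not made up. A row lasts 1/8 s, in which the tool goes at most 62.5 mm and 10.7 degrees, less where a joint would pass 70% of its speed; a pose out of reach is approached as far as the arm can. A call is refused whole if a number of a shift passes 62.5 or a number of a turn 10.7, either way. A call with a gripper value outside its range is refused whole. The fingers move at their own pace and stop on an object; the grip force is fixed at half the most. Time passes only in rows, so rows that do not move let the fingers close. It gives the time, the measured TCP pose, the force and the opening at its end, in the units of the state.
- read_state(): the state, without advancing time (a new reading comes with each control period).
- get_image(name): name is "scene" or "side" or "wrist"; returns (picture, depth): 400x640x3 uint8, blue, green, red; 400x640 float32, mm along the optical axis (not along the pixel's ray), 0 where there is no reading.
- calibration(name): a dict with "K" (3x3 intrinsics, pixels), "R" (3x3) and "t" (3): a world point X has camera coordinates R X + t. Camera axes: x right, y down, z forward; pixel columns grow to the right and rows downward; lengths in mm; the calibration is good to about 2 mm. A picture is of the moment at which its call begins: read the wrist's pose just before it. calibration takes no time and is no camera call; for the wrist camera it gives the pose at the moment of the call.
- finish_job(): hands the job in, once; it reports no verdict.
The state is a dict: "clock": time; "qpos": joint angles; "qd": joint speeds; "tau": joint torques, N m; "eef_pos": TCP position; "tool_rot": TCP orientation; "force": force on the tool from outside, world axes, zero at the start; "torque": the same for the moment, N m; "width": finger opening in mm.
Only numpy, scipy, OpenCV 4.12 (cv2) and the standard library are available. Lean on these libraries where they do the work, as an engineer would, in place of code of your own. Each camera call takes 0.05 s, during which the arm holds its last target.

## Working session

There is one attempt and no reset: what is moved stays moved. The work goes in short steps, Python scripts to look and compute and a tool call to move; the robot and the scene stay as the last step left them, time stands still between calls to the robot, and variables do not carry over. Pictures are saved under pics/ and viewed, and the job is handed in when it is done.

Besides the shell and the picture viewer there is one more tool, called as name([rows], argument=value, ...), one row to a line, values as JSON. play_rows: Moves the arm, as the interface text tells. Its arguments: {"type":"object","properties":{"targets":{"type":"array"}},"required":["targets"]}

```bash
mkdir -p pics; python3 - <<'E'
from cell import *
import cv2,numpy as np
s=read_state();print({k:np.round(v,3).tolist() for k,v in s.items()})
for n in ["scene","side","wrist"]:
    c=calibration(n);print(n,np.round(c["K"],1).tolist(),np.round(c["R"],3).tolist(),np.round(c["t"],1).tolist())
    p,d=get_image(n);cv2.imwrite(f"pics/{n}0.png",p);np.save(f"{n}0.npy",d)
E
```

```text
{'clock': 0.0, 'qpos': [-1.287, 0.629, 0.038, 1.518, -0.027, 0.996, -0.02], 'qd': [0.0, 0.0, 0.001, 0.001, -0.0, 0.001, 0.0], 'tau': [-0.0, -56.341, 1.226, -19.343, 0.011, 0.01, 0.0], 'eef_pos': [222.482, 609.998, 193.798], 'tool_rot': [-3.142, 0.002, 1.221], 'force': [0.011, -0.03, -0.159], 'torque': [0.028, -0.019, 0.001], 'width': 84.968}
scene [[474.1, 0.0, 322.3], [0.0, 474.1, 203.1], [0.0, 0.0, 1.0]] [[0.597, 0.802, -0.011], [0.456, -0.351, -0.818], [-0.659, 0.484, -0.576]] [-307.0, -212.8, 1543.3]
side [[383.5, 0.0, 318.3], [0.0, 383.5, 198.1], [0.0, 0.0, 1.0]] [[0.819, -0.574, 0.012], [-0.414, -0.605, -0.68], [0.398, 0.552, -0.733]] [-475.1, 267.1, 1011.2]
wrist [[326.3, 0.0, 320.5], [0.0, 326.3, 194.0], [0.0, 0.0, 1.0]] [[0.344, 0.939, -0.002], [0.892, -0.326, 0.313], [0.293, -0.109, -0.95]] [-649.4, -41.2, 380.4]
```

View pics/scene0.png

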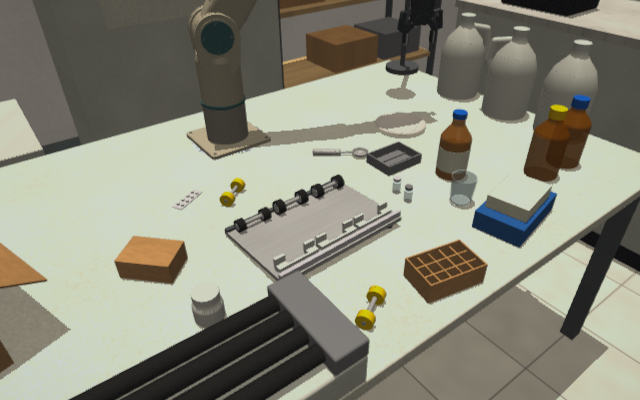

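View pics/side0.png

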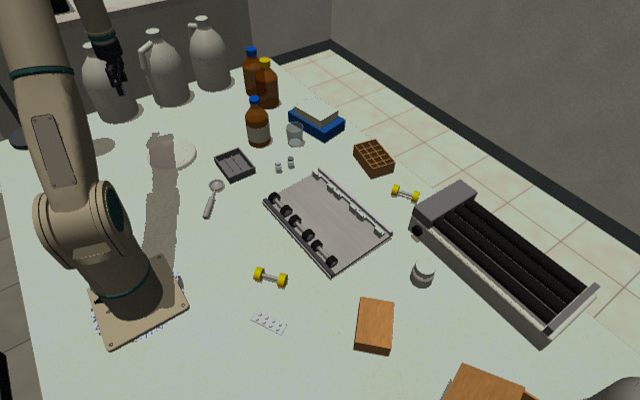

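View pics/wrist0.png

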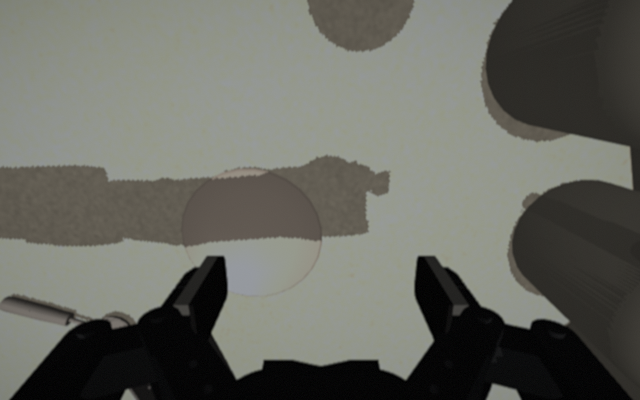

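Candidates for rollers: three black-tyred ones on the plate (scene ≈ (251,219), (290,202), (327,189)); look-alikes: yellow dumbbells at scene (232,192) and (370,307), which I leave alone. Close crops next.

```bash
python3 - <<'E'
import cv2
p=cv2.imread("pics/scene0.png");cv2.imwrite("pics/sc1.png",cv2.resize(p[140:280,215:435],None,fx=3.6,fy=3.6,interpolation=cv2.INTER_CUBIC))
p=cv2.imread("pics/side0.png");cv2.imwrite("pics/si1.png",cv2.resize(p[140:285,200:400],None,fx=4,fy=4,interpolation=cv2.INTER_CUBIC))
E
```

```text
(no output)
```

View pics/sc1.png

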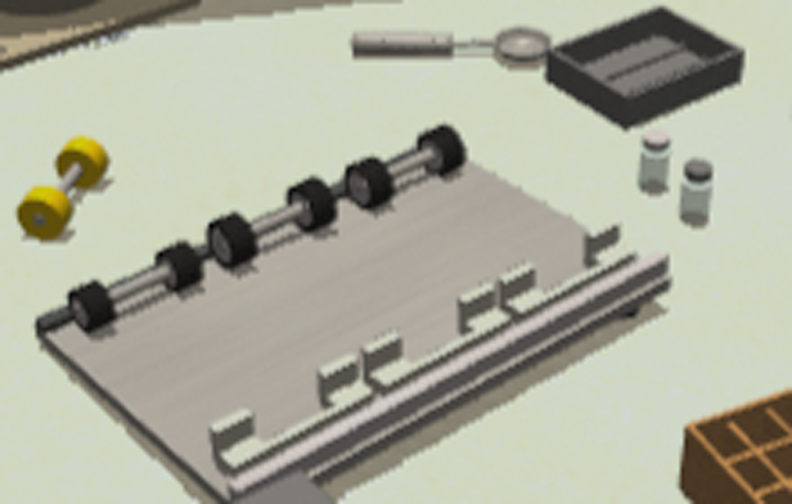

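View pics/si1.png

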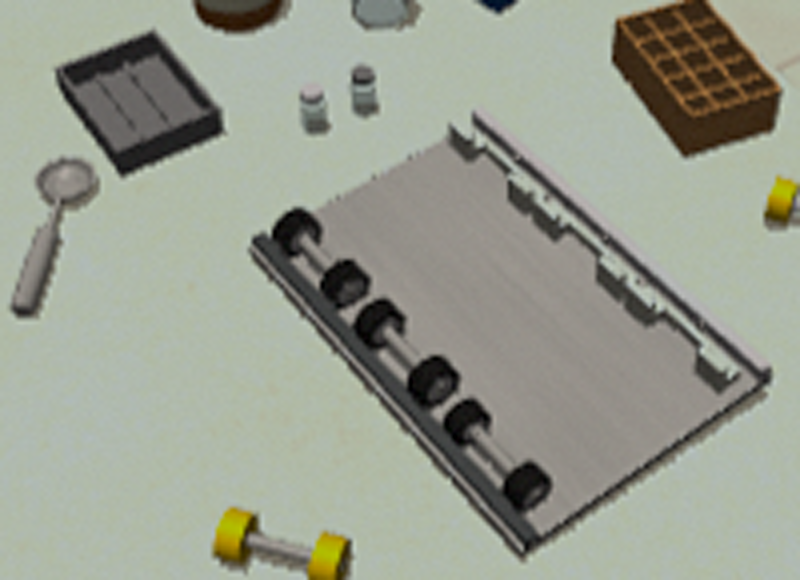

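```bash
cat > h.py <<'E'
from cell import *
import numpy as np, cv2
def ray(n,u,v,c=None):
    c=c or calibration(n);K=c["K"];R=np.array(c["R"]);t=np.array(c["t"])
    d=R.T@np.linalg.inv(K)@np.array([u,v,1.]);o=-R.T@t
    return o,d
def bydepth(n,u,v,z,c=None):
    o,d=ray(n,u,v,c);return o+d*z
def atz(n,u,v,z,c=None):
    o,d=ray(n,u,v,c);return o+d*(z-o[2])/d[2]
def proj(n,X,c=None):
    c=c or calibration(n);p=c["R"]@np.array(X)+c["t"];q=c["K"]@p;return q[:2]/q[2]
E
python3 - <<'E'
from h import *
d=np.load("side0.npy"); ds=np.load("scene0.npy")
f=lambda x,y:(x/4+200,y/4+140)
g=lambda x,y:(x/3.6+215,y/3.6+140)
for nm,p,z in [("lipR",(262,236),29),("lipL",(537,543),29),("uphR",(475,113),None),("uphL",(768,375),None),("tyre1a",(297,230),38),("t1b",(345,283),38),("t2a",(380,325),38),("t2b",(433,380),38),("t3a",(467,420),38),("t3b",(527,485),38),("trayN",(60,72),30),("trayE",(152,33),30),("tS",(222,128),30),("tW",(125,173),0),("vial",(314,90),44),("vial2",(363,70),44)]:
    u,v=f(*p);q=bydepth("side",u,v,d[int(round(v)),int(round(u))])
    print(nm,np.round(q,0), np.round(atz("side",u,v,z),0) if z else "")
for nm,p,z in [("trayW",(548,55),30),("trN",(660,8),30),("trE",(742,52),30),("trS",(628,108),30),("lipL",(42,322),29),("r1",(143,284),38),("r2",(272,221),38),("r3",(406,166),38)]:
    u,v=g(*p);q=bydepth("scene",u,v,ds[int(round(v)),int(round(u))])
    print("sc",nm,np.round(q,0), np.round(atz("scene",u,v,z),0) if z else "")
E
```

```text
lipR [445. 101.  28.] [444. 100.  29.]
lipL [ 464. -242.   12.] [ 457. -250.   29.]
uphR [659. 110.  42.] 
uphL [ 684. -231.   26.] 
tyre1a [464.  77.  45.] [467.  82.  38.]
t1b [464.   5.  50.] [469.  13.  38.]
t2a [465. -43.  47.] [469. -37.  38.]
t2b [ 467. -111.   52.] [ 472. -102.   38.]
t3a [ 468. -151.   48.] [ 472. -145.   38.]
t3b [ 470. -220.   51.] [ 475. -214.   38.]
trayN [396. 373.  28.] [395. 371.  30.]
trayE [488. 377.  27.] [486. 373.  30.]
tS [490. 256.   1.] [478. 227.  30.]
tW [395. 251.   4.] 
vial [562. 213.  42.] [560. 211.  44.]
vial2 [610. 210.  43.] [609. 209.  44.]
sc trayW [397. 252.  24.] [404. 245.  30.]
sc trN [397. 377.  27.] [401. 373.  30.]
sc trE [493. 375.  28.] [496. 372.  30.]
sc trS [491. 253.  19.] [504. 239.  30.]
sc lipL [ 461. -240.   24.] [ 467. -242.   29.]
sc r1 [ 478. -173.   35.] [ 482. -175.   38.]
sc r2 [476. -69.  40.] [473. -68.  38.]
sc r3 [471.  50.  35.] [474.  48.  38.]
```

```bash
cat > plan.py <<'E'
import sys,math
from h import *
from scipy.spatial.transform import Rotation as Rn
# usage plan.py x y z yaw n [n rows]
x,y,z,yaw,n=map(float,sys.argv[1:6]);n=int(n)
s=read_state();p=np.array(s["eef_pos"]);R=Rn.from_euler("xyz",s["tool_rot"])
Rt=Rn.from_euler("xyz",[math.pi,0,yaw])
rv=(R.inv()*Rt).as_rotvec()
print("t",round(s["clock"],2),"F",np.round(s["force"],1),"pos",np.round(p,1),"rot",np.round(s["tool_rot"],3),"w",round(s["width"],1))
d=(np.array([x,y,z])-p)/n
print("turn/row",np.round(np.degrees(rv/n),2),"mm/row",round(np.linalg.norm(d),1))
for i in range(n):
    Ri=R*Rn.from_rotvec(rv*i/n); print(np.round(Ri.inv().apply(d),1).tolist())
E
python3 plan.py 420 -60 260 0.047 13
python3 - <<'E'
from h import *
c=calibration("wrist");print(-c["R"].T@c["t"])
E
```

```text
t 0.15 F [ 0.2  0.2 -0.3] pos [222.6 610.2 194. ] rot [3.142e+00 1.000e-03 1.221e+00] w 85.3
turn/row [0.   0.01 5.17] mm/row 54.0
[-43.2, 31.9, -5.0]
[-40.2, 35.7, -5.0]
[-36.8, 39.2, -5.0]
[-33.1, 42.3, -5.0]
[-29.2, 45.2, -5.0]
[-25.0, 47.6, -5.0]
[-20.6, 49.7, -5.0]
[-16.0, 51.3, -5.1]
[-11.3, 52.5, -5.1]
[-6.5, 53.3, -5.1]
[-1.7, 53.7, -5.1]
[3.2, 53.6, -5.1]
[8.0, 53.1, -5.1]
[148.71740569 638.00045428 372.96439081]
```

play_rows([
  {"slide": [-43, 32, -5], "turn": [0, 0, 5.2], "hand": 0},
  {"slide": [-40, 36, -5], "turn": [0, 0, 5.2], "hand": 0},
  {"slide": [-37, 39, -5], "turn": [0, 0, 5.2], "hand": 0},
  {"slide": [-33, 42, -5], "turn": [0, 0, 5.2], "hand": 0},
  {"slide": [-29, 45, -5], "turn": [0, 0, 5.2], "hand": 0},
])

```text
clock: 0.78
eef_pos: [298.7, 351.7, 219.8]
tool_rot: [3.142, -0.0, 0.764]
force: [1.1, 0.9, -0.3]
width: 0.3
```

play_rows([
  {"slide": [-25, 48, -5], "turn": [0, 0, 5.2], "hand": 0},
  {"slide": [-21, 50, -5], "turn": [0, 0, 5.2], "hand": 0},
  {"slide": [-16, 51, -5], "turn": [0, 0, 5.2], "hand": 0},
  {"slide": [-11, 53, -5], "turn": [0, 0, 5.2], "hand": 0},
  {"slide": [-7, 53, -5], "turn": [0, 0, 5.2], "hand": 0},
])

```text
clock: 1.4
eef_pos: [373.7, 93.1, 245.0]
tool_rot: [-3.141, -0.001, 0.311]
force: [1.1, -0.8, 0.2]
width: -0.0
```

play_rows([
  {"slide": [-2, 54, -5], "turn": [0, 0, 5.2], "hand": 0},
  {"slide": [3, 54, -5], "turn": [0, 0, 5.2], "hand": 0},
  {"slide": [8, 53, -5], "turn": [0, 0, 5.2], "hand": 0},
])

```text
clock: 1.78
eef_pos: [418.1, -62.3, 260.0]
tool_rot: [-3.141, -0.001, 0.038]
force: [0.8, 1.4, 0.7]
width: -0.1
```

```bash
python3 plan.py 420 -60 260 0.047 2; python3 - <<'E'
from h import *
import pickle
c=calibration("wrist");p,d=get_image("wrist");cv2.imwrite("pics/w1.png",p);np.save("w1.npy",d);pickle.dump(c,open("w1.pkl","wb"))
E
```

```text
t 1.77 F [0.8 1.4 0.7] pos [418.1 -62.3 260. ] rot [-3.141e+00 -1.000e-03  3.800e-02] w -0.1
turn/row [-0.01 -0.01 -0.25] mm/row 1.5
[1.0, -1.1, -0.0]
[1.0, -1.1, -0.0]
```

View pics/w1.png

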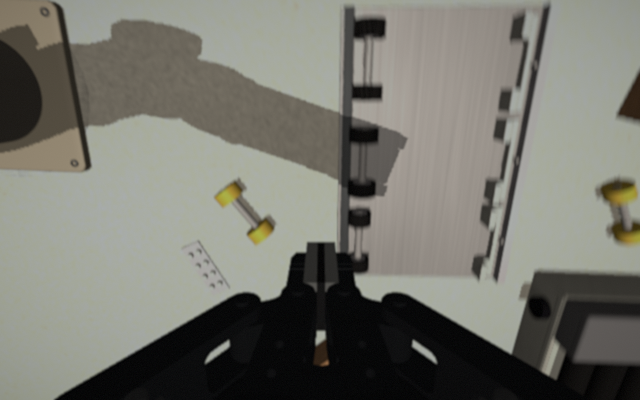

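```bash
python3 - <<'E'
import cv2
p=cv2.imread("pics/w1.png");cv2.imwrite("pics/w1a.png",cv2.resize(p[0:150,330:560],None,fx=3.4,fy=3.4,interpolation=cv2.INTER_CUBIC));cv2.imwrite("pics/w1b.png",cv2.resize(p[140:290,330:560],None,fx=3.4,fy=3.4,interpolation=cv2.INTER_CUBIC))
E
```

```text
(no output)
```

View pics/w1a.png

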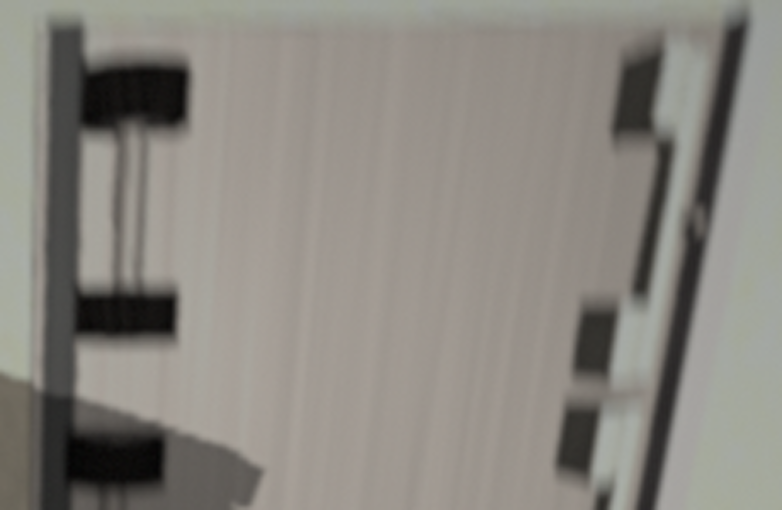

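View pics/w1b.png

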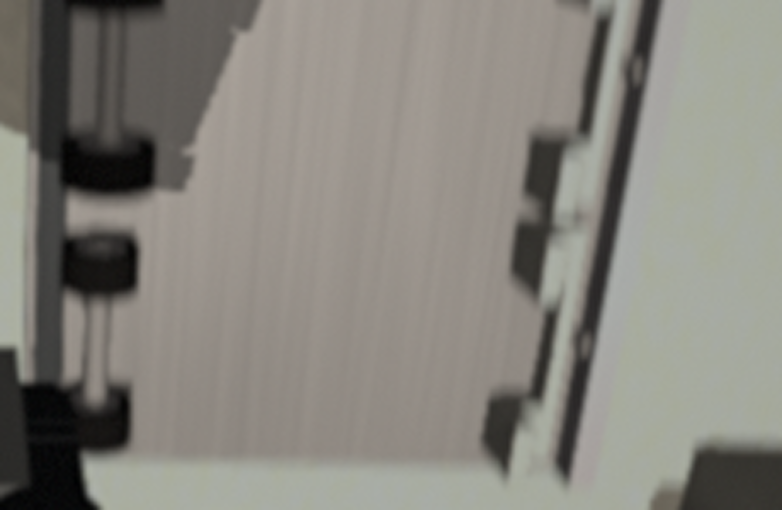

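```bash
python3 - <<'E'
from h import *
import pickle
c=pickle.load(open("w1.pkl","rb"));d=np.load("w1.npy")
A=lambda x,y:(330+x/3.4,y/3.4); B=lambda x,y:(330+x/3.4,140+y/3.4)
def D(u,v): return bydepth("wrist",u,v,d[int(v),int(u)],c)
# plate plane
pts=[]
for v in range(15,270,4):
  for u in range(405,475,4):
    if d[v,u]>0: pts.append(bydepth("wrist",u,v,d[v,u],c))
pts=np.array(pts);M=np.c_[pts[:,:2],np.ones(len(pts))]
co,r,_,_=np.linalg.lstsq(M,pts[:,2],rcond=None);print("plane",co,"rms",np.std(pts[:,2]-M@co))
P=lambda x,y:co@[x,y,1]
print("z at 450,-70",P(450,-70))
def atp(u,v,h):
    o,dd=ray("wrist",u,v,c)
    k=(P(o[0],o[1])+h-o[2])/(dd[2]-co[0]*dd[0]-co[1]*dd[1]); return o+dd*k
for nm,uv,h in [("lipA",A(82,60),7),("lipA2",A(77,270),7),("lipA3",A(75,390),7),("lipB1",B(70,80),7),("lipB2",B(64,215),7),("lipB3",B(63,330),7),
 ("cornerLend",A(65,20),7),("plateL+y up",A(740,12),12),("plate -y edge",B(300,460),0),("plate +y edge",A(300,22),0),
 ("L shaft top",A(130,205),21),("M shaft top",((330+111/3.4),(A(0,460)[1]+B(0,165)[1])/2),21),("R shaft top",B(100,340),21),
 ("faceL prong",A(617,90),18),("faceL prong2",A(578,340),18),("M",A(560,440),18),("M2",B(526,165),18),("R",B(515,250),18),("R2",B(486,430),18)]:
    q=atp(*uv,h);print(nm,np.round(uv,1),np.round(q,1),"D",np.round(D(*uv),1))
# shaft depth
for nm,uv in [("L",A(130,205)),("M",B(110,60)),("R",B(97,340))]:
  for du in range(-3,4): print(nm,du,np.round(D(uv[0]+du,uv[1]),1))
E
```

```text
plane [0.04048245 0.00045328 0.00932329] rms 0.8296357258497454
z at 450,-70 18.19469430966784
lipA [354.1  17.6] [452.1  93.6  25.4] D [450.7  90.8  40.9]
lipA2 [352.6  79.4] [454.9  27.6  25.4] D [455.6  27.8  18.1]
lipA3 [352.1 114.7] [456.9 -13.4  25.5] D [457.6 -13.9  19. ]
lipB1 [350.6 163.5] [459.2 -75.   25.6] D [460.1 -77.1  16.2]
lipB2 [348.8 203.2] [ 460.4 -129.6   25.6] D [ 460.3 -129.3   26.3]
lipB3 [348.5 237.1] [ 463.2 -179.5   25.7] D [ 463.1 -179.3   26.2]
cornerLend [349.1   5.9] [445.7 105.3  25.1] D [445.6 105.2  25.3]
plateL+y up [547.6   3.5] [659.7 112.7  38.8] D [661.5 113.4  35.7]
plate -y edge [418.2 275.3] [ 569.3 -238.5   22.9] D [ 5.778e+02 -2.528e+02 -2.000e-01]
plate +y edge [418.2   6.5] [524.3 108.4  21.3] D [524.2 108.4  21.5]
L shaft top [368.2  60.3] [469.8  48.4  40. ] D [470.   48.5  38.8]
M shaft top [362.6 161.9] [472.5 -69.1  40.1] D [472.  -68.3  43.8]
R shaft top [359.4 240. ] [ 476.5 -176.4   40.2] D [ 476.6 -177.    39.1]
faceL prong [511.5  26.5] [623.   88.2  43.3] D [630.1  90.6  29.7]
faceL prong2 [500. 100.] [626.5  11.   43.4] D [632.7  10.8  31.9]
M [494.7 129.4] [627.3 -22.9  43.4] D [634.9 -24.4  29.1]
M2 [484.7 188.5] [629.6 -97.1  43.5] D [ 638.3 -101.8   27.3]
R [481.5 213.5] [ 632.  -131.1   43.5] D [ 638.9 -135.8   31. ]
R2 [472.9 266.5] [ 635.1 -209.2   43.6] D [ 643.1 -217.4   29.3]
L -3 [466.4  48.3  39.6]
L -2 [467.6  48.4  39.3]
L -1 [468.6  48.3  40.8]
L 0 [470.   48.5  38.8]
L 1 [471.1  48.5  38.8]
L 2 [472.2  48.6  38.7]
L 3 [473.3  48.6  39.2]
M -3 [468.  -63.9  40.2]
M -2 [469.1 -63.6  41.5]
M -1 [470.4 -63.6  41. ]
M 0 [471.4 -63.3  42.4]
M 1 [472.5 -63.   43.4]
M 2 [473.8 -63.1  42.8]
M 3 [475.2 -63.3  41.7]
R -3 [ 471.5 -177.6   38.2]
R -2 [ 472.7 -176.9   39.5]
R -1 [ 474.2 -177.4   38.3]
R 0 [ 475.4 -177.    39.1]
R 1 [ 476.8 -177.    39.1]
R 2 [ 478.2 -177.1   38.7]
R 3 [ 479.8 -177.7   37.3]
```

```bash
python3 plan.py 444 -69.5 29 0.04 5; python3 - <<'E'
from h import *
import pickle
c=pickle.load(open("w1.pkl","rb"));d=np.load("w1.npy")
for u,v in [(540,275),(560,300),(600,290),(530,300),(600,340)]:print(u,v,np.round(bydepth("wrist",u,v,d[v,u],c)))
E
```

```text
t 1.82 F [ 2.8 -6.6  0.9] pos [420.5 -70.4 261.2] rot [ 3.136 -0.005  0.027] w 0.1
turn/row [ 0.07 -0.06 -0.15] mm/row 46.7
[4.5, -0.3, 46.5]
[4.5, -0.3, 46.5]
[4.6, -0.2, 46.5]
[4.6, -0.1, 46.5]
[4.7, -0.1, 46.5]
540 275 [ 752. -235.   16.]
560 300 [ 751. -244.   65.]
600 290 [ 808. -232.   57.]
530 300 [ 739. -271.   28.]
600 340 [ 775. -268.  111.]
```

play_rows([
  {"slide": [4, 0, 45], "turn": [0, 0, 0], "hand": 0},
  {"slide": [5, 0, 45], "turn": [0, 0, 0], "hand": 0},
  {"slide": [5, 0, 45], "turn": [0, 0, 0], "hand": 0},
  {"slide": [5, 0, 40], "turn": [0, 0, 0], "hand": 0},
  {"slide": [0, 0, 0], "turn": [0, 0, 0], "hand": 0},
])

```text
clock: 2.45
eef_pos: [434.8, -59.6, 82.8]
tool_rot: [-3.141, 0.006, 0.041]
force: [0.6, 0.1, -0.2]
width: -0.2
```

```bash
python3 plan.py 444 -69.5 29 0.04 2; python3 - <<'E'
from h import *
p,d=get_image("wrist");cv2.imwrite("pics/w2.png",p)
E
```

```text
t 2.45 F [ 0.6  0.1 -0.2] pos [434.8 -59.6  82.8] rot [-3.141  0.006  0.041] w -0.2
turn/row [-0.02  0.17  0.03] mm/row 27.7
[4.5, 5.2, 26.8]
[4.5, 5.1, 26.9]
```

View pics/w2.png

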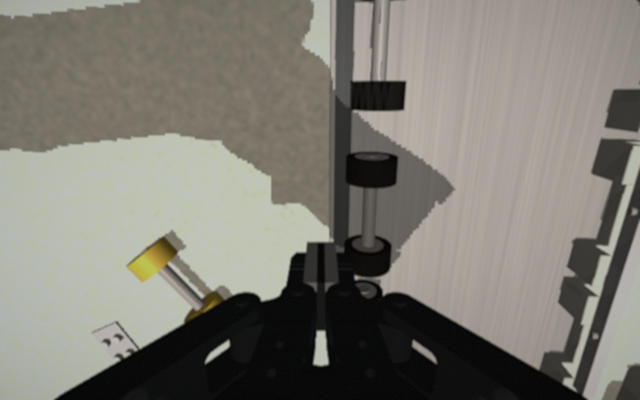

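```bash
python3 - <<'E'
from h import *
# no time passes effect: pose same as at image
for nm,u,v,z in [("shaft near tyre1 inner",371,187,41),("inner2",369,236,41),("axis mid",370,212,41),("L tyre inner edge",378,82,36),("lip edge",348,140,25),("lip",345,200,25)]:print(nm,np.round(atz("wrist",u,v,z),1))
E
```

```text
shaft near tyre1 inner [472.5 -46.2  41. ]
inner2 [474.4 -84.5  41. ]
axis mid [473.5 -65.2  41. ]
L tyre inner edge [471.7  24.6  36. ]
lip edge [455.4 -15.9  25. ]
lip [456.1 -62.2  25. ]
```

play_rows([
  {"slide": [3, 4, 27], "turn": [0, 0.3, 0], "hand": 0},
  {"slide": [3, 4, 27], "turn": [0, 0, 0], "hand": 0},
  {"slide": [0, 0, 0], "turn": [0, 0, 0], "hand": 0},
])

```text
clock: 2.88
eef_pos: [443.6, -67.9, 31.3]
tool_rot: [-3.141, -0.005, 0.041]
force: [0.6, -0.3, -0.3]
width: -0.1
```

```bash
python3 plan.py 451 -68 29 0.04 2; python3 - <<'E'
from h import *
p,d=get_image("wrist");cv2.imwrite("pics/w3.png",p)
p,d=get_image("side");cv2.imwrite("pics/s3.png",cv2.resize(p[140:285,200:400],None,fx=4,fy=4))
E
```

```text
t 2.88 F [ 0.6 -0.3 -0.3] pos [443.6 -67.9  31.3] rot [-3.141 -0.005  0.041] w -0.1
turn/row [-0.01 -0.15  0.02] mm/row 3.9
[3.7, 0.2, 1.2]
[3.7, 0.2, 1.2]
```

View pics/w3.png

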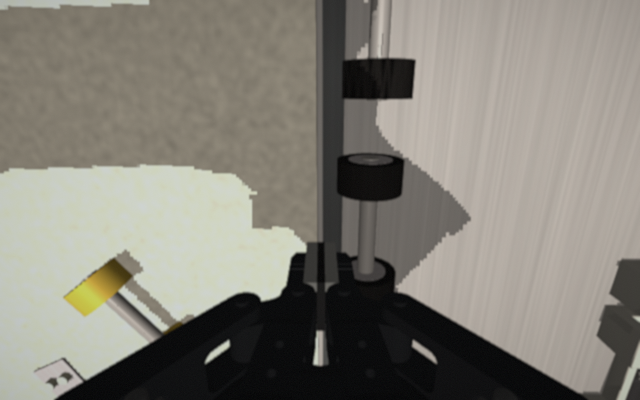

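View pics/s3.png

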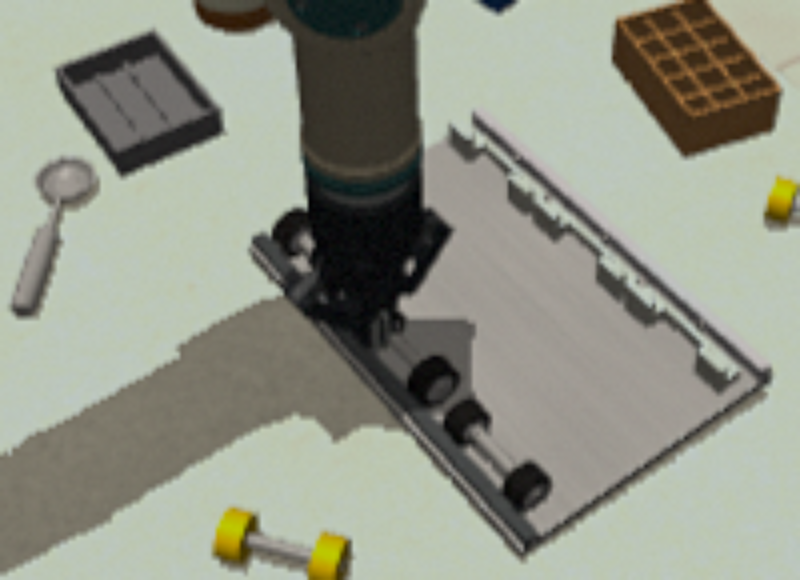

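play_rows([
  {"slide": [5, 0, 1.5], "turn": [0, -0.3, 0], "hand": 0},
  {"slide": [4, 0, 0], "turn": [0, 0, 0], "hand": 0},
  {"slide": [3, 0, 0], "turn": [0, 0, 0], "hand": 0},
  {"slide": [2, 0, 0], "turn": [0, 0, 0], "hand": 0},
])

```text
clock: 3.48
eef_pos: [457.6, -67.1, 29.3]
tool_rot: [3.142, -0.0, 0.041]
force: [-0.3, -0.4, 0.3]
width: 0.1
```

play_rows([
  {"slide": [4, 0, -0.2], "turn": [0, 0, 0], "hand": 0},
  {"slide": [4, 0, -0.2], "turn": [0, 0, 0], "hand": 0},
  {"slide": [4, 0, -0.2], "turn": [0, 0, 0], "hand": 0},
  {"slide": [4, 0, -0.2], "turn": [0, 0, 0], "hand": 0},
  {"slide": [0, 0, 0], "turn": [0, 0, 0], "hand": 0},
])

```text
clock: 4.1
eef_pos: [473.8, -66.5, 30.0]
tool_rot: [3.141, -0.0, 0.041]
force: [0.4, -0.4, 0.1]
width: -0.3
```

```bash
python3 plan.py 604 -61 35 0.04 20|head -3; python3 - <<'E'
from h import *
p,d=get_image("wrist");cv2.imwrite("pics/w4.png",p)
E
```

```text
t 4.1 F [ 0.4 -0.4  0.1] pos [473.8 -66.5  30. ] rot [ 3.141 -0.     0.041] w -0.3
turn/row [ 0. -0.  0.] mm/row 6.5
[6.5, -0.0, -0.2]
```

View pics/w4.png

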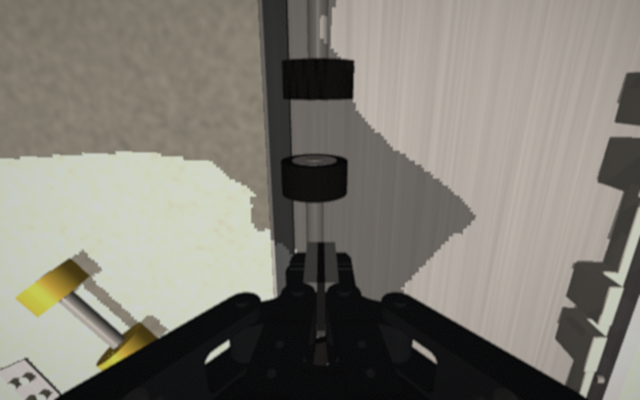

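```bash
python3 - <<'E'
from h import *
s=read_state();print(s["eef_pos"],s["clock"],s["force"])
p=np.array(s["eef_pos"])
print(proj("wrist",p),proj("wrist",p+[0,0,20]),proj("wrist",p+[10,0,0]))
for nm,u,v,z in [("axis near tyre",315,212,40),("tyre face axle",314,161,35),("lip edge",292,190,25),("lip2",294,220,25)]:print(nm,np.round(atz("wrist",u,v,z),1))
p,d=get_image("scene");cv2.imwrite("pics/s4.png",cv2.resize(p[140:280,215:435],None,fx=3.6,fy=3.6))
p,d=get_image("side");cv2.imwrite("pics/s4b.png",cv2.resize(p[140:285,200:400],None,fx=4,fy=4))
E
```

```text
[473.40719347 -66.47884432  30.00878074] 4.15 [-0.6960468  -0.25977425  0.42296735]
[318.43374419 227.84636179] [318.2383106  243.07725648] [335.14179297 228.45191898]
axis near tyre [471.  -52.5  40. ]
tyre face axle [469.4 -24.8  35. ]
lip edge [456.9 -45.   25. ]
lip2 [458.4 -64.1  25. ]
```

View pics/s4.png

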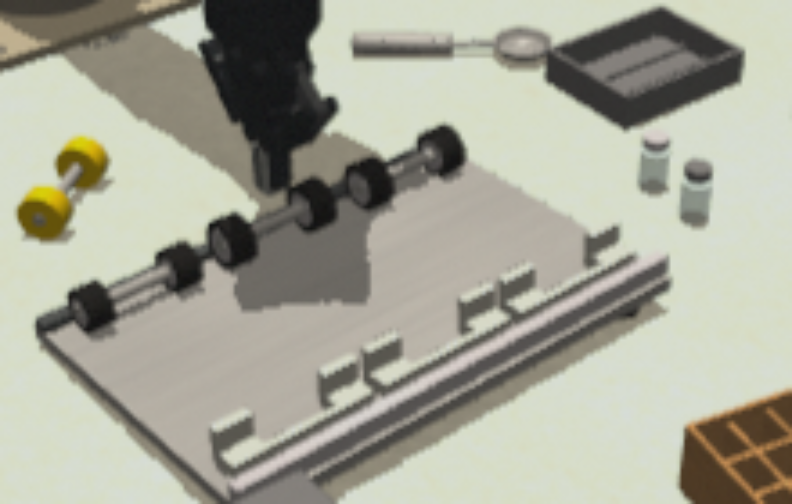

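View pics/s4b.png

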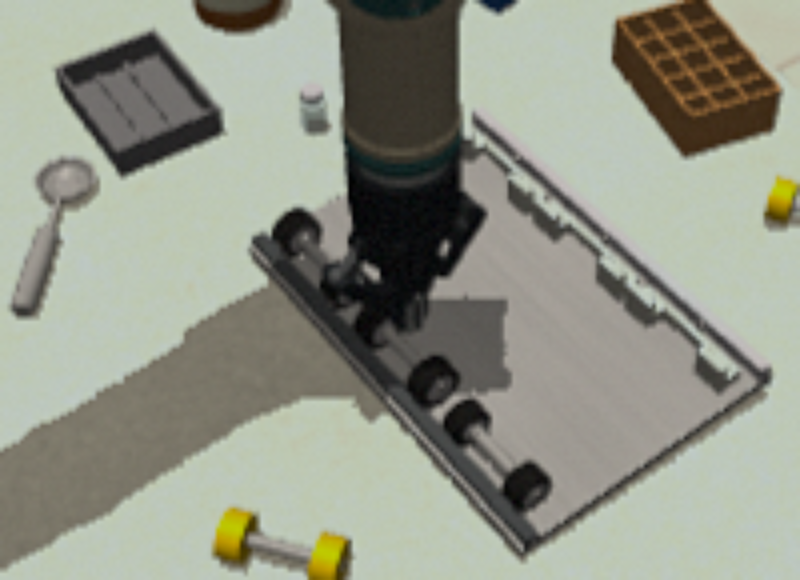

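```bash
python3 - <<'E'
from h import *
s=read_state();p=np.array(s["eef_pos"]);print(p,s["width"])
for n in ["scene","side"]:
  for dz in (0,10,20,30): 
    q=proj(n,p+[0,0,dz]); print(n,dz,np.round(q,1), "crop",np.round((q-[215,140])*3.6 if n=="scene" else (q-[200,140])*4))
p,d=get_image("wrist")
for v in range(236,300,6): print(v,[ (int(d[v,u])) for u in range(300,345,5)], np.round(bydepth("wrist",312,v,d[v,312]),0))
E
```

```text
[473.08069077 -66.49370594  29.99900207] 0.1578412733596418
scene 0 [291.1 203.8] crop [274. 230.]
scene 10 [290.9 200.5] crop [273. 218.]
scene 20 [290.7 197.2] crop [272. 206.]
scene 30 [290.5 193.9] crop [272. 194.]
side 0 [301.7 228.7] crop [407. 355.]
side 10 [301.7 226.6] crop [407. 346.]
side 20 [301.6 224.4] crop [406. 338.]
side 30 [301.5 222.3] crop [406. 329.]
236 [208, 208, 184, 184, 185, 208, 208, 207, 207] [470. -67.  41.]
242 [210, 210, 154, 153, 154, 153, 154, 210, 210] [470. -56.  70.]
248 [211, 211, 147, 148, 147, 148, 147, 148, 210] [470. -56.  76.]
254 [151, 150, 142, 141, 142, 143, 142, 142, 150] [470. -56.  81.]
260 [144, 137, 138, 136, 137, 136, 138, 137, 145] [470. -56.  86.]
266 [139, 132, 132, 133, 132, 132, 133, 132, 140] [470. -55.  93.]
272 [136, 128, 128, 129, 128, 128, 128, 128, 135] [471. -56.  96.]
278 [131, 123, 123, 125, 123, 123, 124, 124, 132] [471. -56. 101.]
284 [119, 118, 121, 121, 121, 121, 121, 119, 119] [471. -56. 104.]
290 [112, 115, 114, 123, 122, 122, 115, 114, 112] [471. -55. 110.]
296 [111, 111, 112, 120, 122, 119, 111, 112, 112] [471. -55. 113.]
```

```bash
python3 - <<'E'
from h import *
s=read_state();print(s["eef_pos"])
p,d=get_image("wrist")
for v in range(234,250): print(v,[ np.round(bydepth("wrist",u,v,d[v,u])[1:],0).tolist() for u in (310,313,316,324,330)])
cv2.imwrite("pics/w5.png",cv2.resize(p[200:300,270:370],None,fx=6,fy=6,interpolation=cv2.INTER_CUBIC))
p,d=get_image("scene")
for v in range(186,202): print(v,[ np.round(bydepth("scene",u,v,d[v,u]),0).tolist() for u in (288,290,292)])
E
```

```text
[473.08660806 -66.44939097  30.00996171]
234 [[-66.0, 41.0], [-65.0, 42.0], [-65.0, 41.0], [-66.0, 39.0], [-75.0, 20.0]]
235 [[-66.0, 41.0], [-66.0, 41.0], [-65.0, 42.0], [-67.0, 38.0], [-76.0, 19.0]]
236 [[-67.0, 41.0], [-66.0, 42.0], [-66.0, 42.0], [-67.0, 39.0], [-77.0, 19.0]]
237 [[-68.0, 40.0], [-67.0, 41.0], [-67.0, 43.0], [-69.0, 37.0], [-78.0, 19.0]]
238 [[-68.0, 41.0], [-68.0, 41.0], [-68.0, 42.0], [-69.0, 38.0], [-78.0, 20.0]]
239 [[-68.0, 42.0], [-69.0, 41.0], [-68.0, 41.0], [-70.0, 37.0], [-79.0, 18.0]]
240 [[-70.0, 40.0], [-69.0, 42.0], [-69.0, 41.0], [-70.0, 38.0], [-80.0, 18.0]]
241 [[-70.0, 41.0], [-69.0, 42.0], [-69.0, 42.0], [-71.0, 38.0], [-80.0, 20.0]]
242 [[-56.0, 70.0], [-56.0, 69.0], [-56.0, 70.0], [-56.0, 69.0], [-56.0, 70.0]]
243 [[-56.0, 71.0], [-56.0, 71.0], [-56.0, 71.0], [-56.0, 71.0], [-56.0, 71.0]]
244 [[-56.0, 72.0], [-56.0, 72.0], [-56.0, 73.0], [-56.0, 72.0], [-56.0, 72.0]]
245 [[-56.0, 72.0], [-56.0, 74.0], [-55.0, 74.0], [-56.0, 73.0], [-56.0, 73.0]]
246 [[-56.0, 75.0], [-56.0, 74.0], [-56.0, 74.0], [-56.0, 74.0], [-56.0, 74.0]]
247 [[-55.0, 76.0],
[... 655 characters left out ...]
0.0, -78.0, 74.0], [484.0, -74.0, 75.0], [488.0, -71.0, 75.0]]
193 [[478.0, -76.0, 69.0], [482.0, -73.0, 70.0], [483.0, -68.0, 68.0]]
194 [[391.0, -24.0, -2.0], [477.0, -71.0, 64.0], [398.0, -15.0, -2.0]]
195 [[396.0, -27.0, -1.0], [398.0, -22.0, -2.0], [402.0, -18.0, -2.0]]
196 [[398.0, -28.0, -3.0], [402.0, -24.0, -2.0], [408.0, -22.0, -0.0]]
197 [[407.0, -34.0, 1.0], [405.0, -27.0, -3.0], [409.0, -23.0, -2.0]]
198 [[409.0, -35.0, -1.0], [412.0, -31.0, -0.0], [443.0, -44.0, 22.0]]
199 [[408.0, -35.0, -4.0], [446.0, -52.0, 23.0], [469.0, -60.0, 40.0]]
200 [[445.0, -58.0, 23.0], [469.0, -67.0, 40.0], [474.0, -64.0, 41.0]]
201 [[469.0, -72.0, 39.0], [470.0, -67.0, 37.0], [475.0, -64.0, 39.0]]
```

View pics/w5.png

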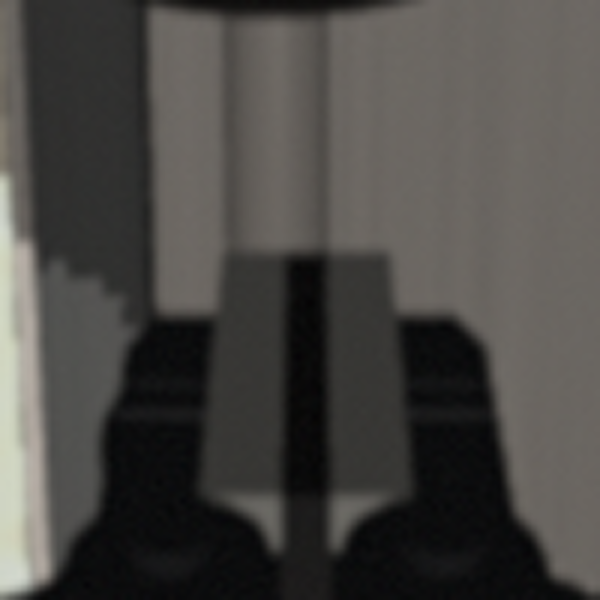

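play_rows([
  {"slide": [-12, 0, 0], "turn": [0, 0, 0], "hand": 0},
  {"slide": [-12, 0, 0], "turn": [0, 0, 0], "hand": 0},
  {"slide": [0, 0, 10], "turn": [0, 0, 0], "hand": 0},
  {"slide": [0, 0, 10], "turn": [0, 0, 0], "hand": 0},
  {"slide": [0, 0, 0], "turn": [0, 0, 0], "hand": 0},
])

```text
clock: 5.03
eef_pos: [449.0, -67.4, 9.0]
tool_rot: [-3.141, 0.001, 0.041]
force: [-0.3, 0.6, 0.4]
width: 0.0
```

```bash
cat > tip.py <<'E'
from h import *
s=read_state();e=np.array(s["eef_pos"]);print(np.round(e,1),np.round(s["force"],1))
c=calibration("wrist")
p,d=get_image("wrist")
import sys
for u in (311,315,329):
  for v in range(200,280):
    q=bydepth("wrist",u,v,d[v,u],c)
    if d[v,u]<170: print(u,v,np.round(q,1));break
cv2.imwrite(f"pics/{sys.argv[1]}.png",cv2.resize(p[120:320,220:480],None,fx=3,fy=3,interpolation=cv2.INTER_CUBIC))
E
python3 tip.py w6
```

```text
[449.  -67.4   9. ] [-0.3  0.6  0.4]
311 242 [445.4 -57.1  48.7]
315 221 [447.2  12.6 188. ]
329 200 [453.2 -38.2  41.8]
```

View pics/w6.png

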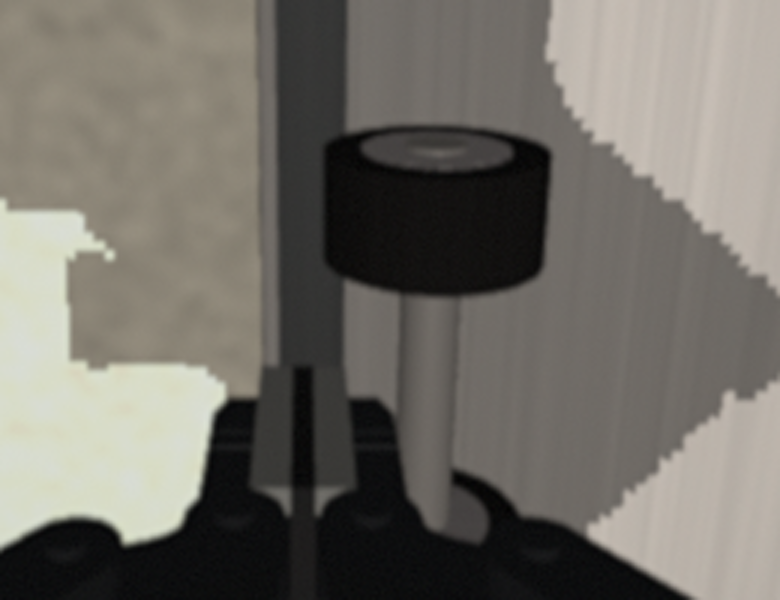

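play_rows([
  {"slide": [-1, 0, 9], "turn": [0, 0, 0], "hand": 0},
  {"slide": [-1, 0, 8], "turn": [0, 0, 0], "hand": 0},
  {"slide": [0, 0, 0], "turn": [0, 0, 0], "hand": 0},
])

```text
clock: 5.45
eef_pos: [446.8, -67.5, -7.6]
tool_rot: [-3.141, 0.001, 0.041]
force: [0.2, -0.3, 0.3]
width: -0.0
```

```bash
python3 tip.py w7; python3 - <<'E'
from h import *
p,d=get_image("scene");cv2.imwrite("pics/s7.png",cv2.resize(p[140:280,215:435],None,fx=3.6,fy=3.6))
E
```

```text
[446.8 -67.5  -7.6] [ 0.2 -0.3  0.3]
311 200 [442.4 -40.9  18.6]
315 200 [444.3 -41.2  17.4]
329 200 [451.  -37.9  26.1]
```

View pics/w7.png

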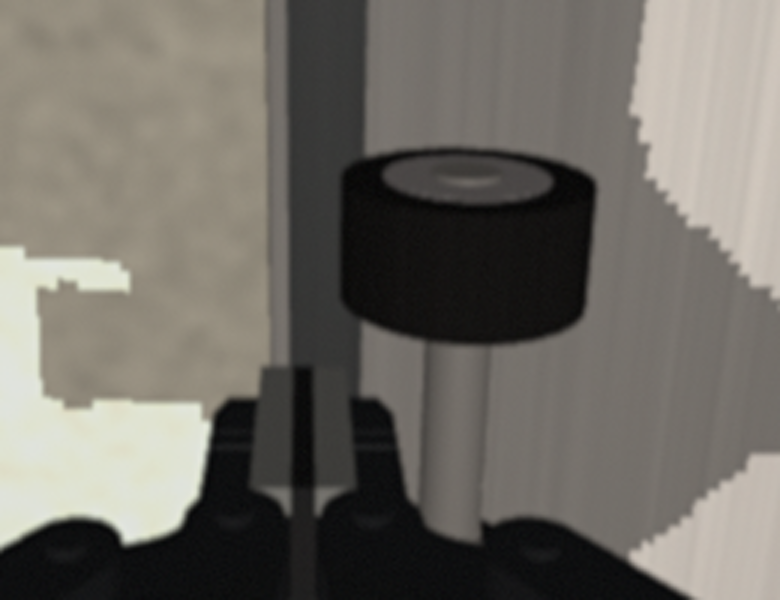

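View pics/s7.png

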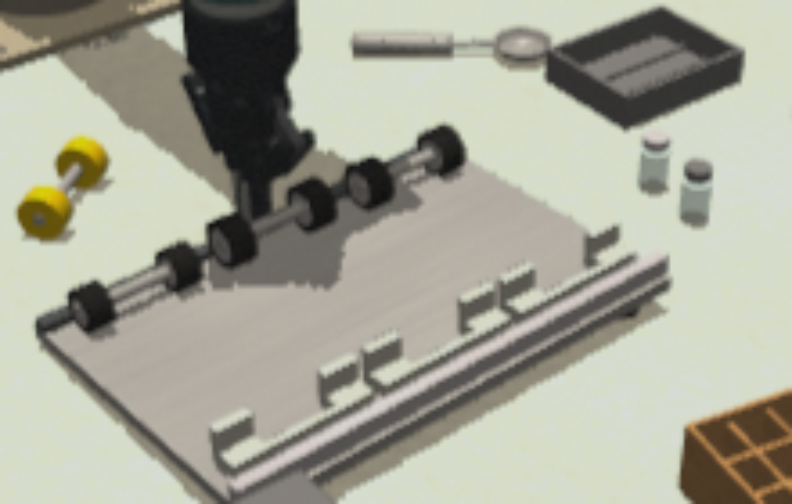

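play_rows([
  {"slide": [3, 0, 2], "turn": [0, 0, 0], "hand": 0},
  {"slide": [3, 0, 0], "turn": [0, 0, 0], "hand": 0},
  {"slide": [3, 0, 0], "turn": [0, 0, 0], "hand": 0},
  {"slide": [3, 0, -0.2], "turn": [0, 0, 0], "hand": 0},
  {"slide": [0, 0, 0], "turn": [0, 0, 0], "hand": 0},
])

```text
clock: 6.18
eef_pos: [459.8, -67.1, -8.7]
tool_rot: [3.141, -0.001, 0.041]
force: [0.1, 0.3, 0.5]
width: -0.2
```

```bash
python3 tip.py w8
```

```text
[459.8 -67.1  -8.7] [0.1 0.3 0.5]
311 200 [455.4 -37.8  25.2]
315 200 [457.3 -40.1  18.3]
329 200 [463.  -30.5  45.2]
```

View pics/w8.png

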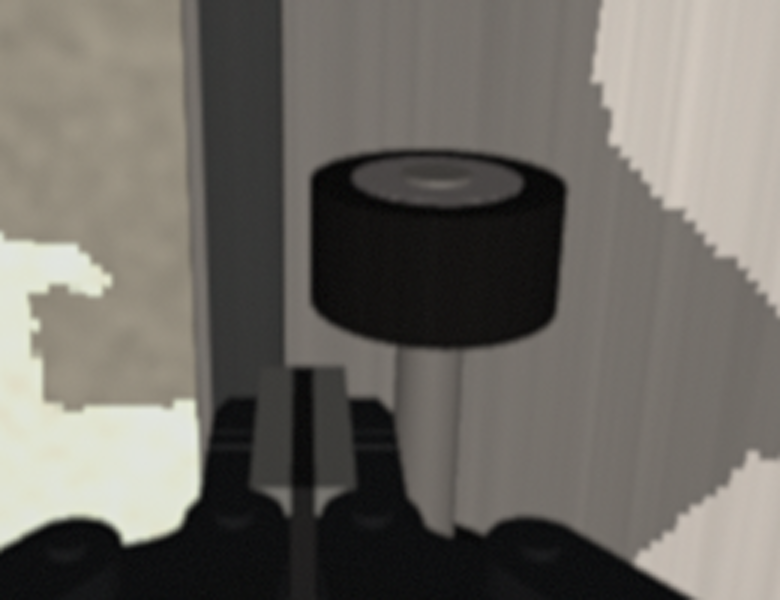

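play_rows([
  {"slide": [4, 0, -0.2], "turn": [0, 0, 0], "hand": 0},
  {"slide": [6, 0, -0.2], "turn": [0, 0, 0], "hand": 0},
  {"slide": [6, 0, -0.3], "turn": [0, 0, 0], "hand": 0},
  {"slide": [6, 0, -0.2], "turn": [0, 0, 0], "hand": 0},
  {"slide": [6, 0, -0.3], "turn": [0, 0, 0], "hand": 0},
])

```text
clock: 6.85
eef_pos: [487.8, -65.9, -7.6]
tool_rot: [3.142, -0.0, 0.041]
force: [0.4, -0.7, -0.5]
width: 0.1
```

play_rows([
  {"slide": [6, 0, -0.2], "turn": [0, 0, 0], "hand": 0},
  {"slide": [6, 0, -0.2], "turn": [0, 0, 0], "hand": 0},
  {"slide": [6, 0, -0.3], "turn": [0, 0, 0], "hand": 0},
  {"slide": [6, 0, -0.2], "turn": [0, 0, 0], "hand": 0},
  {"slide": [6, 0, -0.3], "turn": [0, 0, 0], "hand": 0},
])

```text
clock: 7.48
eef_pos: [517.7, -64.7, -6.4]
tool_rot: [-3.142, 0.0, 0.041]
force: [-0.6, 0.4, 0.4]
width: -0.3
```

play_rows([
  {"slide": [6, 0, -0.2], "turn": [0, 0, 0], "hand": 0},
  {"slide": [6, 0, -0.2], "turn": [0, 0, 0], "hand": 0},
  {"slide": [6, 0, -0.3], "turn": [0, 0, 0], "hand": 0},
  {"slide": [6, 0, -0.2], "turn": [0, 0, 0], "hand": 0},
  {"slide": [6, 0, -0.3], "turn": [0, 0, 0], "hand": 0},
])

```text
clock: 8.1
eef_pos: [547.7, -63.4, -5.2]
tool_rot: [-3.142, 0.0, 0.041]
force: [-0.4, -0.8, 0.1]
width: 0.2
```

play_rows([
  {"slide": [6, 0, -0.2], "turn": [0, 0, 0], "hand": 0},
  {"slide": [6, 0, -0.2], "turn": [0, 0, 0], "hand": 0},
  {"slide": [6, 0, -0.3], "turn": [0, 0, 0], "hand": 0},
  {"slide": [4, 0, -0.2], "turn": [0, 0, 0], "hand": 0},
  {"slide": [0, 0, 0], "turn": [0, 0, 0], "hand": 0},
])

```text
clock: 8.72
eef_pos: [569.6, -62.6, -4.3]
tool_rot: [3.141, -0.0, 0.041]
force: [-0.7, 0.5, 0.3]
width: -0.1
```

```bash
python3 tip.py w9; python3 - <<'E'
from h import *
p,d=get_image("scene");cv2.imwrite("pics/s9.png",cv2.resize(p[140:280,215:435],None,fx=3.6,fy=3.6))
E
```

```text
[569.6 -62.6  -4.3] [-0.7  0.5  0.3]
311 200 [565.1 -35.8  22.5]
315 200 [567.1 -35.4  23.2]
329 200 [572.8 -26.   49.5]
```

View pics/w9.png

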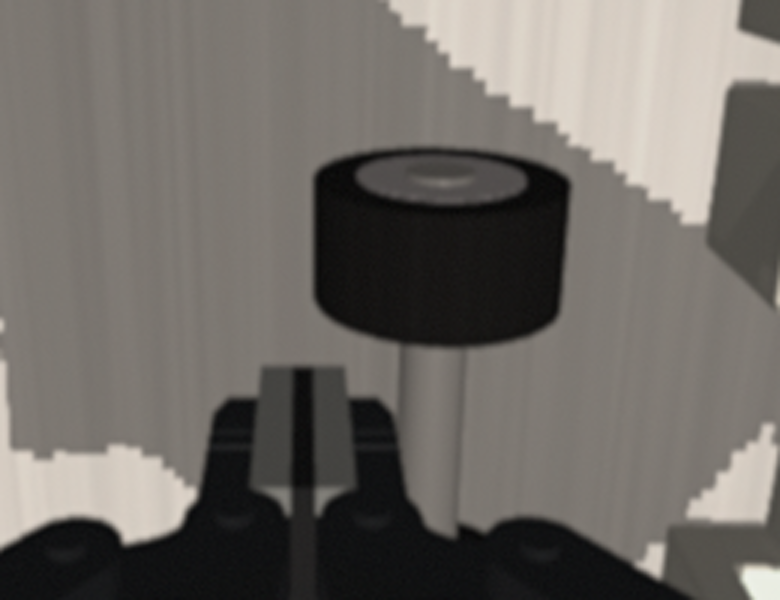

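View pics/s9.png

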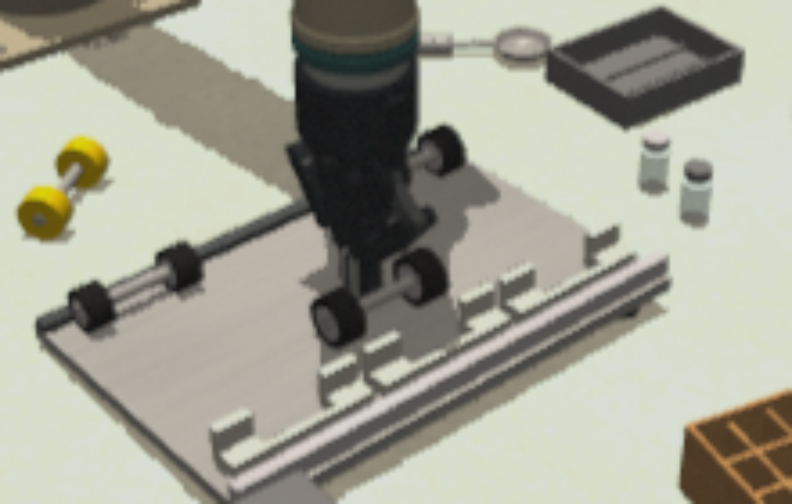

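play_rows([
  {"slide": [5, 0, -0.2], "turn": [0, 0, 0], "hand": 0},
  {"slide": [5, 0, -0.2], "turn": [0, 0, 0], "hand": 0},
  {"slide": [5, 0, -0.2], "turn": [0, 0, 0], "hand": 0},
  {"slide": [4, 0, -0.2], "turn": [0, 0, 0], "hand": 0},
  {"slide": [2, 0, 0], "turn": [0, 0, 0], "hand": 0},
])

```text
clock: 9.45
eef_pos: [590.6, -61.6, -3.5]
tool_rot: [3.142, -0.0, 0.041]
force: [-1.1, 0.0, 0.3]
width: -0.3
```

play_rows([
  {"slide": [1.5, 0, 0], "turn": [0, 0, 0], "hand": 0},
  {"slide": [1.5, 0, 0], "turn": [0, 0, 0], "hand": 0},
])

```text
clock: 9.7
eef_pos: [593.2, -61.5, -3.5]
tool_rot: [-3.141, 0.0, 0.041]
force: [-0.2, 0.1, 0.8]
width: -0.2
```

play_rows([
  {"slide": [1.5, 0, -0.1], "turn": [0, 0, 0], "hand": 0},
  {"slide": [1, 0, 0], "turn": [0, 0, 0], "hand": 0},
])

```text
clock: 9.95
eef_pos: [595.8, -61.4, -3.4]
tool_rot: [-3.142, -0.0, 0.041]
force: [-0.4, -0.9, -0.3]
width: 0.1
```

play_rows([
  {"slide": [1, 0, -0.1], "turn": [0, 0, 0], "hand": 0},
  {"slide": [1, 0, 0], "turn": [0, 0, 0], "hand": 0},
])

```text
clock: 10.2
eef_pos: [597.2, -61.3, -3.4]
tool_rot: [-3.141, 0.001, 0.041]
force: [-2.0, 0.4, 1.1]
width: 0.1
```

play_rows([
  {"slide": [1, 0, 0], "turn": [0, 0, 0], "hand": 0},
  {"slide": [1, 0, 0], "turn": [0, 0, 0], "hand": 0},
])

```text
clock: 10.45
eef_pos: [598.4, -61.3, -3.6]
tool_rot: [-3.141, 0.003, 0.041]
force: [-3.8, 0.0, -0.0]
width: -0.0
```

play_rows([
  {"slide": [1, 0, 0], "turn": [0, 0, 0], "hand": 0},
])

```text
clock: 10.58
eef_pos: [600.0, -61.2, -3.5]
tool_rot: [-3.141, 0.001, 0.041]
force: [-3.6, -0.2, 0.6]
width: 0.0
```

play_rows([
  {"slide": [1, 0, 0], "turn": [0, 0, 0], "hand": 0},
])

```text
clock: 10.7
eef_pos: [601.5, -61.2, -3.4]
tool_rot: [-3.141, 0.001, 0.041]
force: [-3.1, -0.5, 2.1]
width: 0.2
```

play_rows([
  {"slide": [0.7, 0, 0], "turn": [0, 0, 0], "hand": 0},
])

```text
clock: 10.82
eef_pos: [602.4, -61.2, -3.3]
tool_rot: [-3.142, 0.0, 0.041]
force: [-4.4, 0.1, 1.2]
width: 0.1
```

play_rows([
  {"slide": [0.7, 0, 0], "turn": [0, 0, 0], "hand": 0},
])

```text
clock: 10.95
eef_pos: [603.2, -61.1, -3.3]
tool_rot: [-3.142, 0.0, 0.041]
force: [-3.1, -0.4, 0.4]
width: -0.3
```

play_rows([
  {"slide": [0.5, 0, 0], "turn": [0, 0, 0], "hand": 0},
])

```text
clock: 11.08
eef_pos: [603.3, -61.1, -3.3]
tool_rot: [-3.141, 0.001, 0.041]
force: [-5.5, -0.6, 2.0]
width: 0.1
```

play_rows([
  {"slide": [0.5, 0, 0], "turn": [0, 0, 0], "hand": 0},
])

```text
clock: 11.2
eef_pos: [603.3, -61.0, -3.4]
tool_rot: [-3.141, 0.002, 0.041]
force: [-5.2, -0.2, 2.3]
width: 0.2
```

play_rows([
  {"slide": [0.5, 0, 0], "turn": [0, 0, 0], "hand": 0},
])

```text
clock: 11.32
eef_pos: [603.3, -61.1, -3.5]
tool_rot: [-3.141, 0.002, 0.041]
force: [-7.1, -0.4, 2.1]
width: -0.0
```

play_rows([
  {"slide": [0.5, 0, 0], "turn": [0, 0, 0], "hand": 0},
])

```text
clock: 11.45
eef_pos: [603.3, -61.0, -3.6]
tool_rot: [-3.141, 0.003, 0.041]
force: [-6.7, 0.2, 2.2]
width: -0.3
```

play_rows([
  {"slide": [-15, 0, 0], "turn": [0, 0, 0], "hand": 0},
  {"slide": [-25, 0, 0], "turn": [0, 0, 0], "hand": 0},
  {"slide": [-15, 0, -25], "turn": [0, 0, 0], "hand": 0},
  {"slide": [-10, 0, -40], "turn": [0, 0, 0], "hand": 0},
  {"slide": [0, 0, -30], "turn": [0, 0, 0], "hand": 0},
])

```text
clock: 12.08
eef_pos: [542.1, -64.2, 93.7]
tool_rot: [3.141, -0.005, 0.041]
force: [0.5, -0.1, 0.4]
width: -0.2
```

```bash
cat > look.py <<'E'
from h import *
import sys,pickle
n=sys.argv[1]
s=read_state();print("t",s["clock"],np.round(s["eef_pos"],1),np.round(s["force"],1))
for cam in sys.argv[2:]:
    c=calibration(cam);p,d=get_image(cam);cv2.imwrite(f"pics/{n}_{cam}_full.png",p);np.save(f"{n}_{cam}.npy",d);pickle.dump(c,open(f"{n}_{cam}.pkl","wb"))
    q=p[140:280,215:435] if cam=="scene" else p[140:285,200:400] if cam=="side" else p
    k={"scene":3.6,"side":4}.get(cam,1.2)
    cv2.imwrite(f"pics/{n}_{cam}.png",cv2.resize(q,None,fx=k,fy=k,interpolation=cv2.INTER_CUBIC))
E
python3 look.py a1 wrist scene
```

```text
t 12.075 [542.1 -64.2  93.7] [ 0.5 -0.1  0.4]
```

View pics/a1_wrist.png

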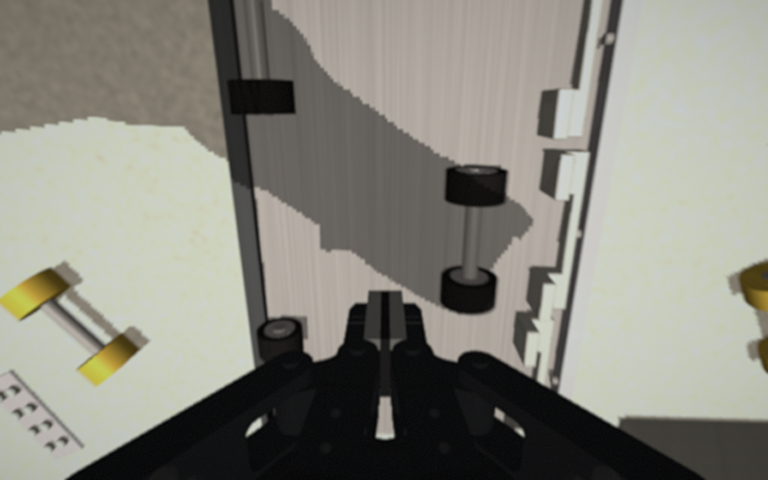

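View pics/a1_scene.png

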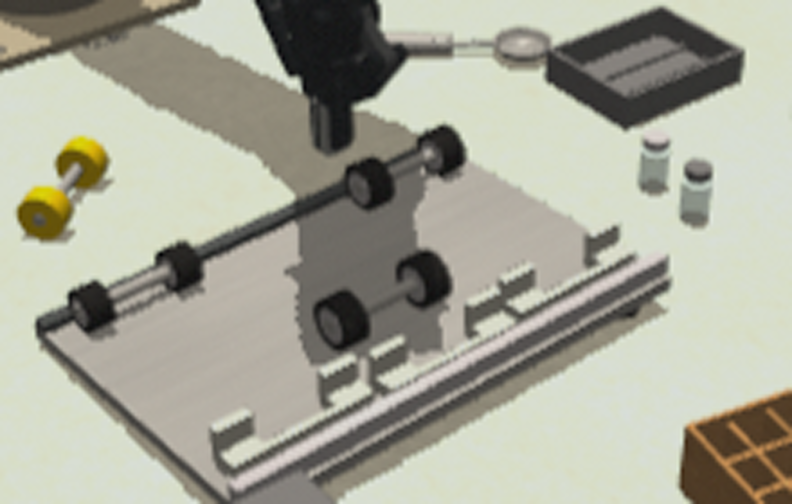

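```bash
python3 plan.py 448 -178 60 0.04 4; python3 look.py a2 side
```

```text
t 12.18 F [ 0.3  0.4 -0.5] pos [544.9 -64.6  95.4] rot [ 3.14  -0.01   0.041] w 0.1
turn/row [ 0.03 -0.15  0.02] mm/row 38.3
[-25.5, 27.3, 8.6]
[-25.4, 27.3, 8.7]
[-25.4, 27.3, 8.7]
[-25.4, 27.4, 8.8]
t 12.175 [544.9 -64.6  95.4] [ 0.3  0.4 -0.5]
```

View pics/a2_side.png

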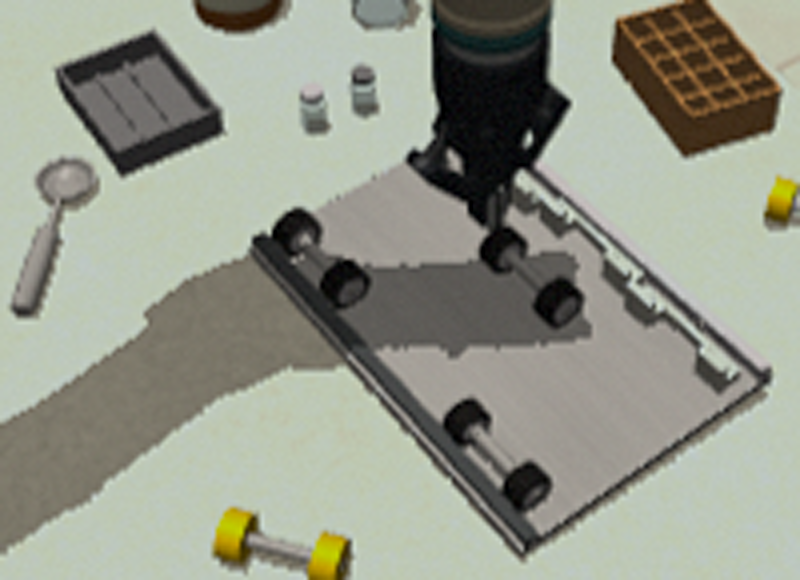

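play_rows([
  {"slide": [-25, 27, 8], "turn": [0, -0.3, 0], "hand": 0},
  {"slide": [-26, 27, 8], "turn": [0, -0.2, 0], "hand": 0},
  {"slide": [-26, 27, 8], "turn": [0, 0, 0], "hand": 0},
  {"slide": [-26, 28, 8], "turn": [0, 0, 0], "hand": 0},
  {"slide": [0, 0, 0], "turn": [0, 0, 0], "hand": 0},
])

```text
clock: 12.85
eef_pos: [439.4, -179.6, 59.3]
tool_rot: [3.141, 0.011, 0.035]
force: [0.5, -0.7, 0.3]
width: -0.1
```

```bash
python3 look.py a3 wrist; python3 plan.py 448 -178 -9 0.04 4
```

```text
t 12.85 [ 439.4 -179.6   59.3] [ 0.5 -0.7  0.3]
t 12.9 F [0.7 0.6 0.7] pos [ 441.1 -178.    59.6] rot [3.141 0.009 0.038] w -0.0
turn/row [ 0.    0.13 -0.03] mm/row 17.2
[1.9, 0.0, 17.1]
[1.8, 0.1, 17.1]
[1.8, 0.1, 17.1]
[1.8, 0.1, 17.1]
```

View pics/a3_wrist.png

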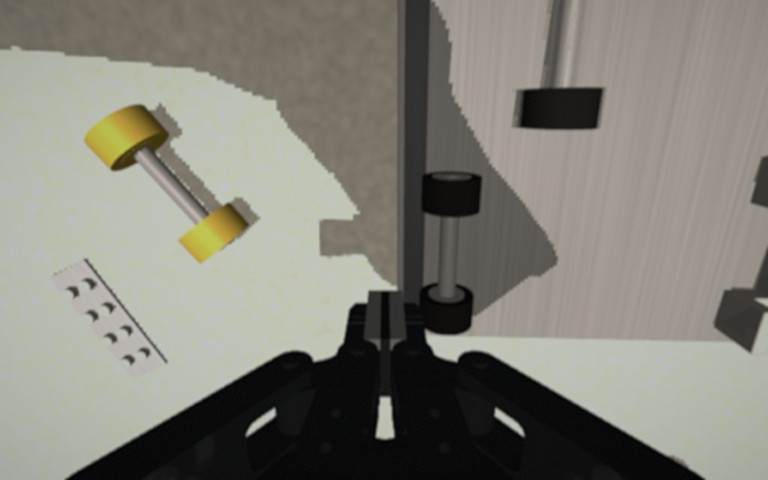

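```bash
python3 - <<'E'
from h import *
import pickle
c=pickle.load(open("a3_wrist.pkl","rb"))
for u,v in [(375,179),(371.5,240)]: print(atz("wrist",u,v,40,c))
E
```

```text
[ 473.90859885 -153.45783326   40.        ]
[ 475.21553618 -195.81377051   40.        ]
```

play_rows([
  {"slide": [1, 0, 17], "turn": [0, 0.4, 0], "hand": 0},
  {"slide": [1, 0, 17], "turn": [0, 0.1, 0], "hand": 0},
  {"slide": [2, 0, 17], "turn": [0, 0, 0], "hand": 0},
  {"slide": [1, 0, 11], "turn": [0, 0, 0], "hand": 0},
  {"slide": [0, 0, 0], "turn": [0, 0, 0], "hand": 0},
])

```text
clock: 13.52
eef_pos: [446.6, -176.0, -2.4]
tool_rot: [-3.141, 0.001, 0.042]
force: [0.1, -0.5, -0.4]
width: -0.2
```

```bash
python3 look.py a4 wrist scene; python3 plan.py 448 -178 -9 0.04 1
```

```text
t 13.525 [ 446.6 -176.    -2.4] [ 0.1 -0.5 -0.4]
t 13.62 F [-0.   1.2 -0.9] pos [ 446.8 -176.6   -1.6] rot [ 3.141 -0.     0.042] w 0.5
turn/row [ 0.01 -0.02  0.09] mm/row 7.7
[1.1, 1.5, 7.4]
```

View pics/a4_wrist.png

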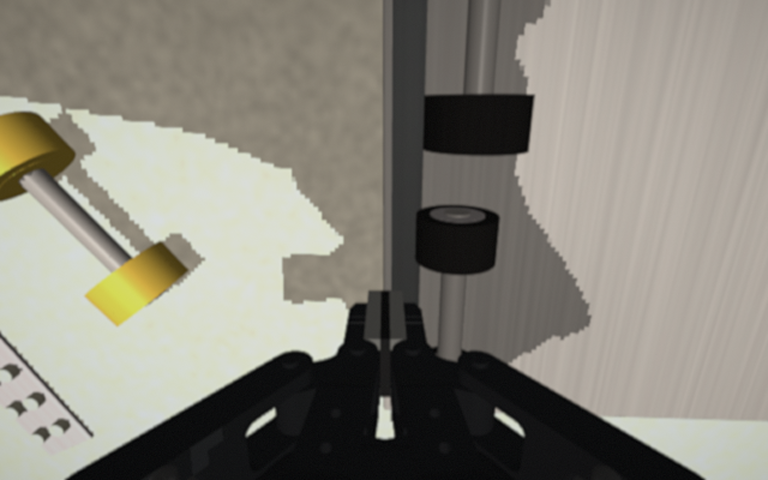

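View pics/a4_scene.png

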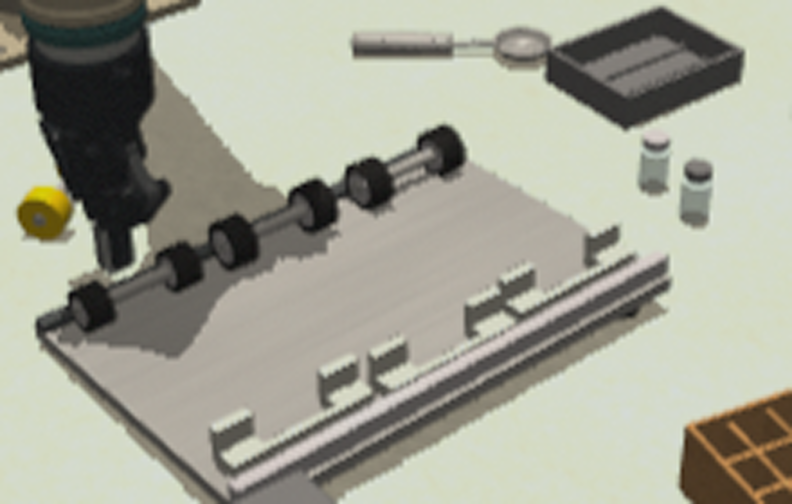

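play_rows([
  {"slide": [0, 0, 6.5], "turn": [0, 0, 0], "hand": 0},
  {"slide": [3, 0, 0], "turn": [0, 0, 0], "hand": 0},
  {"slide": [3, 0, 0], "turn": [0, 0, 0], "hand": 0},
  {"slide": [4, 0, -0.2], "turn": [0, 0, 0], "hand": 0},
  {"slide": [5, 0, -0.2], "turn": [0, 0, 0], "hand": 0},
])

```text
clock: 14.25
eef_pos: [461.7, -176.1, -7.7]
tool_rot: [-3.142, -0.0, 0.041]
force: [-0.2, -0.2, -0.6]
width: 0.2
```

play_rows([
  {"slide": [6, 0, -0.2], "turn": [0, 0, 0], "hand": 0},
  {"slide": [6, 0, -0.2], "turn": [0, 0, 0], "hand": 0},
  {"slide": [6, 0, -0.3], "turn": [0, 0, 0], "hand": 0},
  {"slide": [6, 0, -0.2], "turn": [0, 0, 0], "hand": 0},
  {"slide": [6, 0, -0.3], "turn": [0, 0, 0], "hand": 0},
])

```text
clock: 14.88
eef_pos: [491.8, -174.8, -6.6]
tool_rot: [-3.142, 0.0, 0.041]
force: [-0.5, 0.4, 0.9]
width: -0.1
```

```bash
python3 look.py a5 wrist
```

```text
t 14.875 [ 491.8 -174.8   -6.6] [-0.5  0.4  0.9]
```

View pics/a5_wrist.png

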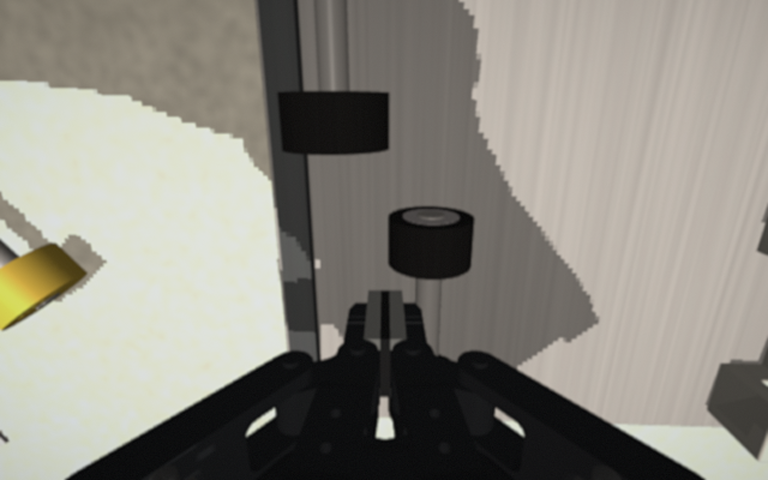

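play_rows([
  {"slide": [6, 0, -0.2], "turn": [0, 0, 0], "hand": 0},
  {"slide": [6, 0, -0.2], "turn": [0, 0, 0], "hand": 0},
  {"slide": [6, 0, -0.3], "turn": [0, 0, 0], "hand": 0},
  {"slide": [6, 0, -0.2], "turn": [0, 0, 0], "hand": 0},
  {"slide": [6, 0, -0.3], "turn": [0, 0, 0], "hand": 0},
])

```text
clock: 15.55
eef_pos: [521.8, -173.6, -5.4]
tool_rot: [-3.142, 0.0, 0.041]
force: [-0.6, -0.2, 0.2]
width: 0.3
```

play_rows([
  {"slide": [6, 0, -0.2], "turn": [0, 0, 0], "hand": 0},
  {"slide": [6, 0, -0.2], "turn": [0, 0, 0], "hand": 0},
  {"slide": [6, 0, -0.3], "turn": [0, 0, 0], "hand": 0},
  {"slide": [6, 0, -0.2], "turn": [0, 0, 0], "hand": 0},
  {"slide": [6, 0, -0.3], "turn": [0, 0, 0], "hand": 0},
])

```text
clock: 16.18
eef_pos: [551.7, -172.3, -4.2]
tool_rot: [-3.141, 0.0, 0.041]
force: [-0.2, -0.1, 0.6]
width: -0.0
```

play_rows([
  {"slide": [6, 0, -0.2], "turn": [0, 0, 0], "hand": 0},
  {"slide": [6, 0, -0.2], "turn": [0, 0, 0], "hand": 0},
  {"slide": [6, 0, -0.3], "turn": [0, 0, 0], "hand": 0},
  {"slide": [6, 0, -0.2], "turn": [0, 0, 0], "hand": 0},
  {"slide": [6, 0, -0.3], "turn": [0, 0, 0], "hand": 0},
])

```text
clock: 16.8
eef_pos: [581.6, -171.1, -3.0]
tool_rot: [-3.142, 0.0, 0.041]
force: [-0.4, -0.0, -0.1]
width: -0.2
```

```bash
python3 look.py a6 wrist
```

```text
t 16.8 [ 581.6 -171.1   -3. ] [-0.4 -0.  -0.1]
```

View pics/a6_wrist.png

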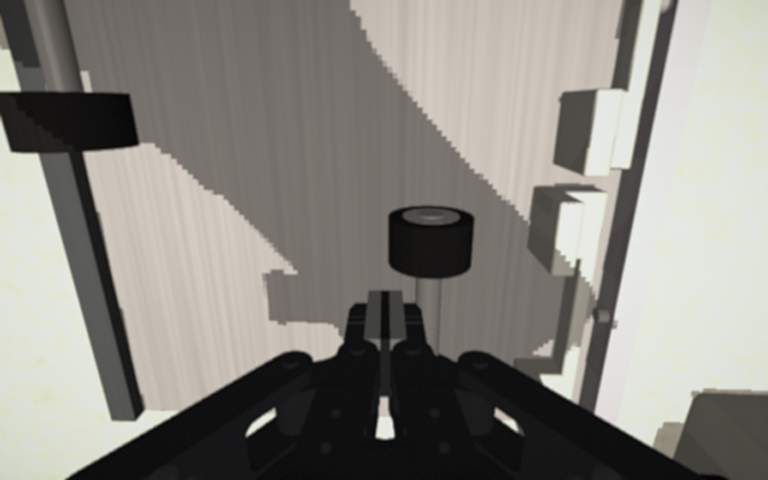

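play_rows([
  {"slide": [6, 0, -0.2], "turn": [0, 0, 0], "hand": 0},
  {"slide": [5, 0, -0.2], "turn": [0, 0, 0], "hand": 0},
  {"slide": [4, 0, -0.2], "turn": [0, 0, 0], "hand": 0},
  {"slide": [3, 0, -0.1], "turn": [0, 0, 0], "hand": 0},
  {"slide": [2, 0, -0.1], "turn": [0, 0, 0], "hand": 0},
])

```text
clock: 17.48
eef_pos: [601.4, -170.3, -2.2]
tool_rot: [-3.142, 0.0, 0.041]
force: [-0.2, -0.2, 0.3]
width: -0.1
```

play_rows([
  {"slide": [1.5, 0, 0], "turn": [0, 0, 0], "hand": 0},
  {"slide": [1.5, 0, -0.1], "turn": [0, 0, 0], "hand": 0},
])

```text
clock: 17.73
eef_pos: [604.2, -170.2, -2.1]
tool_rot: [-3.141, 0.0, 0.041]
force: [0.2, -0.7, -0.9]
width: -0.2
```

play_rows([
  {"slide": [1, 0, 0], "turn": [0, 0, 0], "hand": 0},
  {"slide": [1, 0, -0.1], "turn": [0, 0, 0], "hand": 0},
])

```text
clock: 17.98
eef_pos: [606.1, -170.1, -2.0]
tool_rot: [-3.141, 0.0, 0.041]
force: [-0.8, -0.0, -0.1]
width: 0.2
```

play_rows([
  {"slide": [1, 0, 0], "turn": [0, 0, 0], "hand": 0},
  {"slide": [1, 0, -0.1], "turn": [0, 0, 0], "hand": 0},
])

```text
clock: 18.23
eef_pos: [606.8, -170.0, -2.1]
tool_rot: [-3.141, 0.003, 0.041]
force: [-4.0, 0.3, 1.4]
width: 0.5
```

Contact at ≈606; home expected ≈612.

play_rows([
  {"slide": [1, 0, 0], "turn": [0, 0, 0], "hand": 0},
  {"slide": [1, 0, 0], "turn": [0, 0, 0], "hand": 0},
])

```text
clock: 18.48
eef_pos: [609.8, -169.9, -2.0]
tool_rot: [-3.141, 0.001, 0.041]
force: [-4.0, -0.0, 0.7]
width: -0.1
```

play_rows([
  {"slide": [1, 0, 0], "turn": [0, 0, 0], "hand": 0},
])

```text
clock: 18.6
eef_pos: [611.1, -169.9, -2.0]
tool_rot: [-3.141, 0.0, 0.041]
force: [-3.9, 0.8, 0.9]
width: -0.2
```

play_rows([
  {"slide": [1, 0, 0], "turn": [0, 0, 0], "hand": 0},
])

```text
clock: 18.73
eef_pos: [612.1, -169.9, -1.9]
tool_rot: [-3.141, 0.0, 0.041]
force: [-5.4, -0.2, 1.7]
width: 0.3
```

play_rows([
  {"slide": [0.7, 0, 0], "turn": [0, 0, 0], "hand": 0},
])

```text
clock: 18.85
eef_pos: [612.1, -169.8, -2.0]
tool_rot: [-3.141, 0.002, 0.041]
force: [-5.7, 0.5, 3.2]
width: -0.5
```

play_rows([
  {"slide": [0.7, 0, 0], "turn": [0, 0, 0], "hand": 0},
])

```text
clock: 18.98
eef_pos: [612.1, -169.8, -2.0]
tool_rot: [-3.141, 0.003, 0.041]
force: [-8.0, -0.1, 3.4]
width: 0.2
```

play_rows([
  {"slide": [-15, 0, 0], "turn": [0, 0, 0], "hand": 0},
  {"slide": [-25, 0, 0], "turn": [0, 0, 0], "hand": 0},
  {"slide": [-15, 0, -25], "turn": [0, 0, 0], "hand": 0},
  {"slide": [-10, 0, -40], "turn": [0, 0, 0], "hand": 0},
  {"slide": [0, 0, -20], "turn": [0, 0, 0], "hand": 0},
])

```text
clock: 19.6
eef_pos: [551.1, -173.4, 85.6]
tool_rot: [3.14, -0.006, 0.041]
force: [0.4, -0.2, 0.0]
width: 0.0
```

```bash
python3 look.py a7 wrist; python3 plan.py 443 48 60 0.04 6
```

```text
t 19.6 [ 551.1 -173.4   85.6] [ 0.4 -0.2  0. ]
t 19.65 F [ 0.4 -0.6  2.3] pos [ 552.8 -173.7   87.5] rot [ 3.139 -0.009  0.041] w -0.3
turn/row [ 0.03 -0.09  0.01] mm/row 41.5
[-16.8, -37.7, 4.3]
[-16.8, -37.7, 4.4]
[-16.8, -37.7, 4.4]
[-16.8, -37.7, 4.5]
[-16.8, -37.7, 4.5]
[-16.8, -37.7, 4.5]
```

View pics/a7_wrist.png

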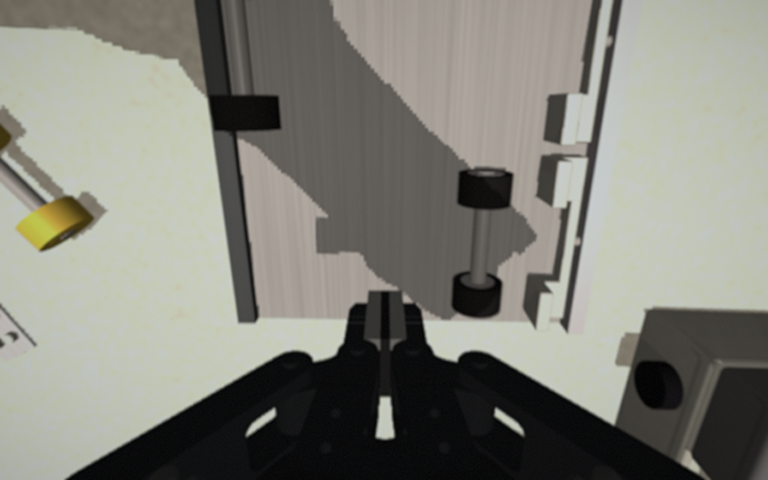

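play_rows([
  {"slide": [-17, -37, 0], "turn": [0, 0, 0], "hand": 0},
  {"slide": [-17, -37, 0], "turn": [0, 0, 0], "hand": 0},
  {"slide": [-17, -38, 5], "turn": [0, 0, 0], "hand": 0},
  {"slide": [-18, -38, 10], "turn": [0, 0, 0], "hand": 0},
  {"slide": [-18, -38, 10], "turn": [0, 0, 0], "hand": 0},
])

```text
clock: 20.27
eef_pos: [455.7, 13.2, 58.0]
tool_rot: [3.141, -0.004, 0.042]
force: [0.6, 0.9, -0.6]
width: 0.1
```

play_rows([
  {"slide": [-18, -38, 10], "turn": [0, 0, 0], "hand": 0},
  {"slide": [0, 0, 0], "turn": [0, 0, 0], "hand": 0},
])

```text
clock: 20.52
eef_pos: [433.7, 52.5, 47.4]
tool_rot: [-3.14, 0.001, 0.047]
force: [0.1, 0.0, -0.0]
width: -0.2
```

```bash
python3 look.py a8 wrist scene; python3 plan.py 443 48 -4 0.04 4
```

```text
t 20.525 [433.7  52.5  47.4] [ 0.1  0.  -0. ]
t 20.62 F [-0.5 -0.7  0.9] pos [436.3  49.1  48.2] rot [ 3.141e+00 -3.000e-03  4.200e-02] w 0.2
turn/row [ 0.01 -0.04  0.03] mm/row 13.2
[1.6, 0.3, 13.0]
[1.6, 0.3, 13.0]
[1.6, 0.4, 13.0]
[1.6, 0.4, 13.0]
```

View pics/a8_wrist.png

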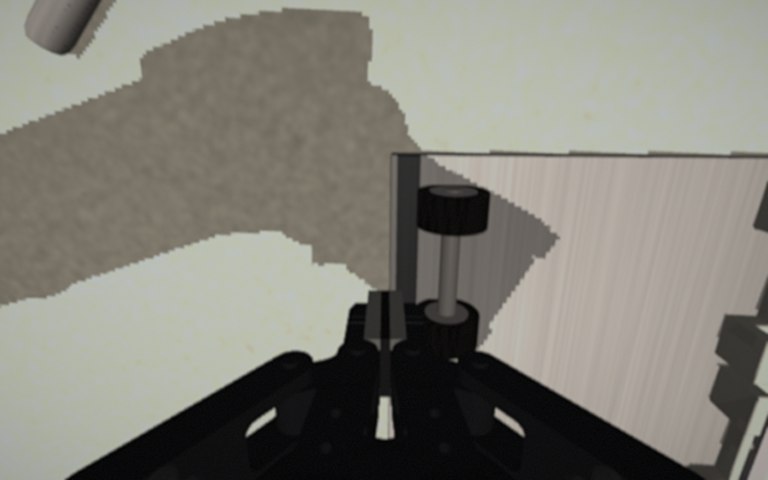

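View pics/a8_scene.png

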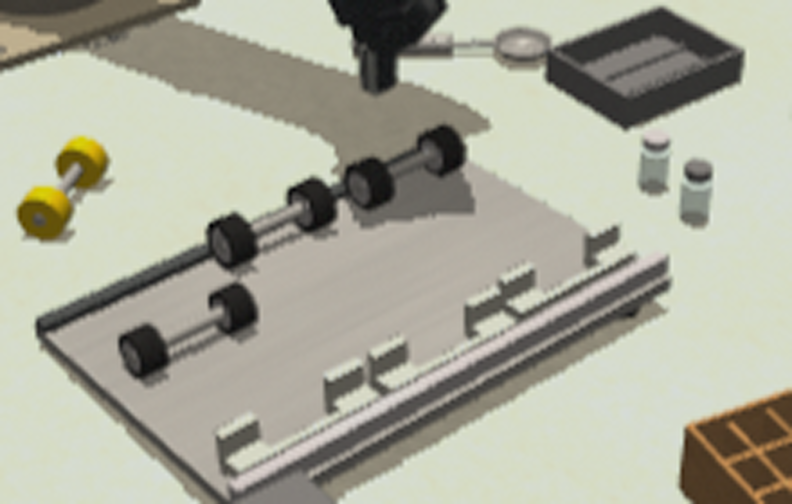

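```bash
python3 - <<'E'
from h import *
import pickle
c=pickle.load(open("a8_wrist.pkl","rb"))
for u,v in [(375,194),(372.5,255)]: print(atz("wrist",u,v,40,c))
E
```

```text
[466.83013172  72.91177423  40.        ]
[469.2325351   31.88362095  40.        ]
```

play_rows([
  {"slide": [1, 0, 16], "turn": [0, 0, 0], "hand": 0},
  {"slide": [2, 0, 16], "turn": [0, 0, 0], "hand": 0},
  {"slide": [2, 0, 16], "turn": [0, 0, 0], "hand": 0},
  {"slide": [1, 0, 5], "turn": [0, 0, 0], "hand": 0},
  {"slide": [0, 0, 0], "turn": [0, 0, 0], "hand": 0},
])

```text
clock: 21.25
eef_pos: [441.4, 48.4, -4.8]
tool_rot: [3.141, -0.001, 0.04]
force: [-0.3, -0.4, 0.4]
width: -0.0
```

```bash
python3 look.py a9 wrist scene
```

```text
t 21.25 [441.4  48.4  -4.8] [-0.3 -0.4  0.4]
```

View pics/a9_wrist.png

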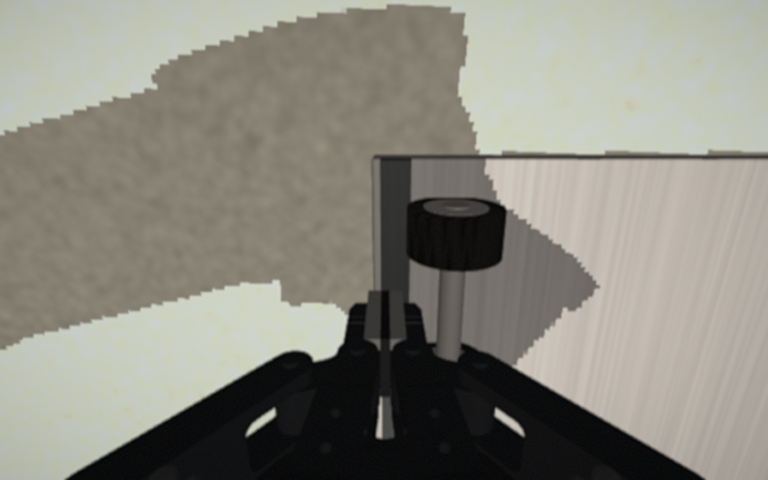

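View pics/a9_scene.png

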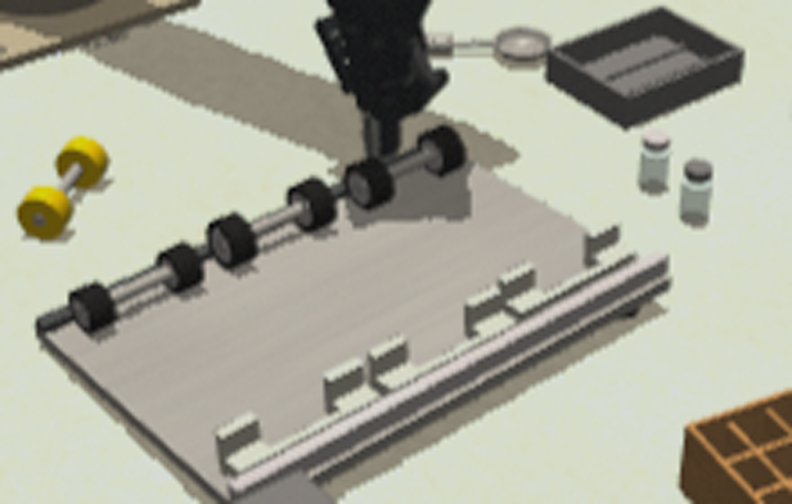

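play_rows([
  {"slide": [0, -3, 4.5], "turn": [0, 0, 0], "hand": 0},
  {"slide": [4, 0, 0], "turn": [0, 0, 0], "hand": 0},
  {"slide": [4, 0, -0.2], "turn": [0, 0, 0], "hand": 0},
  {"slide": [4, 0, -0.2], "turn": [0, 0, 0], "hand": 0},
  {"slide": [5, 0, -0.2], "turn": [0, 0, 0], "hand": 0},
])

```text
clock: 21.98
eef_pos: [457.4, 52.9, -8.7]
tool_rot: [-3.142, 0.0, 0.041]
force: [0.0, 0.2, -0.9]
width: -0.2
```

play_rows([
  {"slide": [6, 0, -0.2], "turn": [0, 0, 0], "hand": 0},
  {"slide": [6, 0, -0.2], "turn": [0, 0, 0], "hand": 0},
  {"slide": [6, 0, -0.3], "turn": [0, 0, 0], "hand": 0},
  {"slide": [6, 0, -0.2], "turn": [0, 0, 0], "hand": 0},
  {"slide": [6, 0, -0.3], "turn": [0, 0, 0], "hand": 0},
])

```text
clock: 22.6
eef_pos: [487.8, 54.2, -7.6]
tool_rot: [3.142, -0.0, 0.041]
force: [0.2, 0.1, -0.5]
width: 0.1
```

play_rows([
  {"slide": [6, 0, -0.2], "turn": [0, 0, 0], "hand": 0},
  {"slide": [6, 0, -0.2], "turn": [0, 0, 0], "hand": 0},
  {"slide": [6, 0, -0.3], "turn": [0, 0, 0], "hand": 0},
  {"slide": [6, 0, -0.2], "turn": [0, 0, 0], "hand": 0},
  {"slide": [6, 0, -0.3], "turn": [0, 0, 0], "hand": 0},
])

```text
clock: 23.22
eef_pos: [517.6, 55.5, -6.4]
tool_rot: [-3.142, 0.0, 0.041]
force: [-0.2, -0.4, -0.9]
width: 0.2
```

play_rows([
  {"slide": [6, 0, -0.2], "turn": [0, 0, 0], "hand": 0},
  {"slide": [6, 0, -0.2], "turn": [0, 0, 0], "hand": 0},
  {"slide": [6, 0, -0.3], "turn": [0, 0, 0], "hand": 0},
  {"slide": [6, 0, -0.2], "turn": [0, 0, 0], "hand": 0},
  {"slide": [6, 0, -0.3], "turn": [0, 0, 0], "hand": 0},
])

```text
clock: 23.85
eef_pos: [547.7, 56.7, -5.2]
tool_rot: [-3.142, 0.0, 0.041]
force: [0.0, 0.7, 0.3]
width: 0.2
```

```bash
python3 look.py b1 wrist
```

```text
t 23.85 [547.7  56.7  -5.2] [0.  0.7 0.3]
```

View pics/b1_wrist.png

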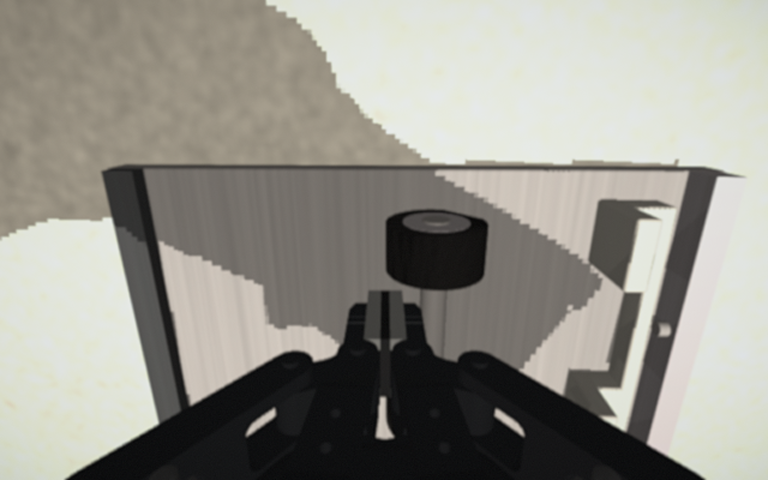

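play_rows([
  {"slide": [6, 0, -0.2], "turn": [0, 0, 0], "hand": 0},
  {"slide": [6, 0, -0.2], "turn": [0, 0, 0], "hand": 0},
  {"slide": [6, 0, -0.3], "turn": [0, 0, 0], "hand": 0},
  {"slide": [6, 0, -0.2], "turn": [0, 0, 0], "hand": 0},
  {"slide": [6, 0, -0.3], "turn": [0, 0, 0], "hand": 0},
])

```text
clock: 24.52
eef_pos: [578.0, 57.9, -3.9]
tool_rot: [3.142, -0.001, 0.041]
force: [-0.8, 0.6, -1.0]
width: 0.3
```

play_rows([
  {"slide": [4, 0, -0.2], "turn": [0, 0, 0], "hand": 0},
  {"slide": [3, 0, -0.1], "turn": [0, 0, 0], "hand": 0},
  {"slide": [2, 0, -0.1], "turn": [0, 0, 0], "hand": 0},
  {"slide": [1.5, 0, 0], "turn": [0, 0, 0], "hand": 0},
])

```text
clock: 25.02
eef_pos: [587.8, 58.3, -3.6]
tool_rot: [-3.142, 0.0, 0.041]
force: [0.6, -0.8, 1.0]
width: -0.5
```

play_rows([
  {"slide": [1.5, 0, 0], "turn": [0, 0, 0], "hand": 0},
  {"slide": [1.5, 0, -0.1], "turn": [0, 0, 0], "hand": 0},
])

```text
clock: 25.28
eef_pos: [590.8, 58.4, -3.5]
tool_rot: [-3.142, 0.0, 0.041]
force: [-0.0, 0.0, 0.8]
width: 0.2
```

play_rows([
  {"slide": [1, 0, 0], "turn": [0, 0, 0], "hand": 0},
  {"slide": [1, 0, -0.1], "turn": [0, 0, 0], "hand": 0},
])

```text
clock: 25.52
eef_pos: [592.4, 58.6, -3.5]
tool_rot: [-3.141, 0.001, 0.041]
force: [-1.7, 0.1, 0.7]
width: -0.1
```

play_rows([
  {"slide": [1, 0, 0], "turn": [0, 0, 0], "hand": 0},
  {"slide": [1, 0, -0.1], "turn": [0, 0, 0], "hand": 0},
])

```text
clock: 25.78
eef_pos: [593.3, 58.6, -3.6]
tool_rot: [-3.141, 0.003, 0.041]
force: [-3.2, -0.9, 0.0]
width: -0.1
```

Contact ≈ 592.3.

play_rows([
  {"slide": [1, 0, 0], "turn": [0, 0, 0], "hand": 0},
  {"slide": [1, 0, 0], "turn": [0, 0, 0], "hand": 0},
])

```text
clock: 26.02
eef_pos: [596.3, 58.7, -3.4]
tool_rot: [-3.142, 0.001, 0.041]
force: [-4.6, 0.4, 1.3]
width: 0.0
```

play_rows([
  {"slide": [1, 0, 0], "turn": [0, 0, 0], "hand": 0},
])

```text
clock: 26.15
eef_pos: [597.6, 58.8, -3.4]
tool_rot: [-3.141, 0.0, 0.041]
force: [-4.3, -0.3, 0.3]
width: -0.2
```

play_rows([
  {"slide": [1, 0, 0], "turn": [0, 0, 0], "hand": 0},
])

```text
clock: 26.28
eef_pos: [598.2, 58.8, -3.4]
tool_rot: [-3.141, 0.001, 0.041]
force: [-5.2, -0.5, 2.3]
width: 0.1
```

play_rows([
  {"slide": [0.7, 0, 0], "turn": [0, 0, 0], "hand": 0},
])

```text
clock: 26.4
eef_pos: [598.1, 58.8, -3.5]
tool_rot: [-3.141, 0.003, 0.041]
force: [-6.1, 0.3, 1.0]
width: -0.3
```

play_rows([
  {"slide": [0.7, 0, 0], "turn": [0, 0, 0], "hand": 0},
])

```text
clock: 26.52
eef_pos: [598.1, 58.8, -3.7]
tool_rot: [-3.141, 0.004, 0.041]
force: [-8.1, 0.3, 2.8]
width: 0.2
```

play_rows([
  {"slide": [-15, 0, 0], "turn": [0, 0, 0], "hand": 0},
  {"slide": [-25, 0, 0], "turn": [0, 0, 0], "hand": 0},
  {"slide": [-15, 0, -25], "turn": [0, 0, 0], "hand": 0},
  {"slide": [-10, 0, -40], "turn": [0, 0, 0], "hand": 0},
  {"slide": [0, 0, -40], "turn": [0, 0, 0], "hand": 0},
])

```text
clock: 27.15
eef_pos: [536.5, 56.1, 103.3]
tool_rot: [3.141, -0.003, 0.041]
force: [1.3, 0.6, -0.1]
width: -0.1
```

play_rows([
  {"slide": [0, -15, 0], "turn": [0, 0, 0], "hand": 50},
  {"slide": [0, -15, 0], "turn": [0, 0, 0], "hand": 50},
  {"slide": [0, 0, 0], "turn": [0, 0, 0], "hand": 50},
  {"slide": [0, 0, 0], "turn": [0, 0, 0], "hand": 50},
  {"slide": [0, 0, 0], "turn": [0, 0, 0], "hand": 50},
])

```text
clock: 27.78
eef_pos: [533.8, 85.3, 101.2]
tool_rot: [3.141, 0.001, 0.04]
force: [-0.0, 1.2, 0.0]
width: 50.2
```

```bash
python3 look.py b2 wrist scene
```

```text
t 27.775 [533.8  85.3 101.2] [-0.   1.2  0. ]
```

View pics/b2_wrist.png

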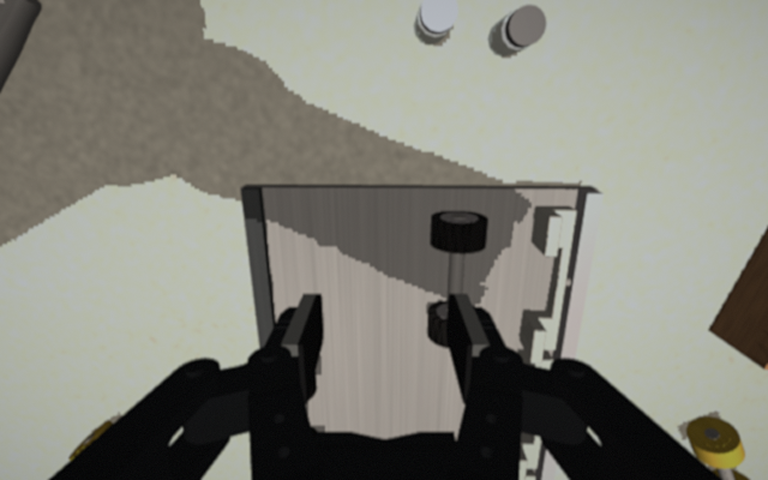

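View pics/b2_scene.png

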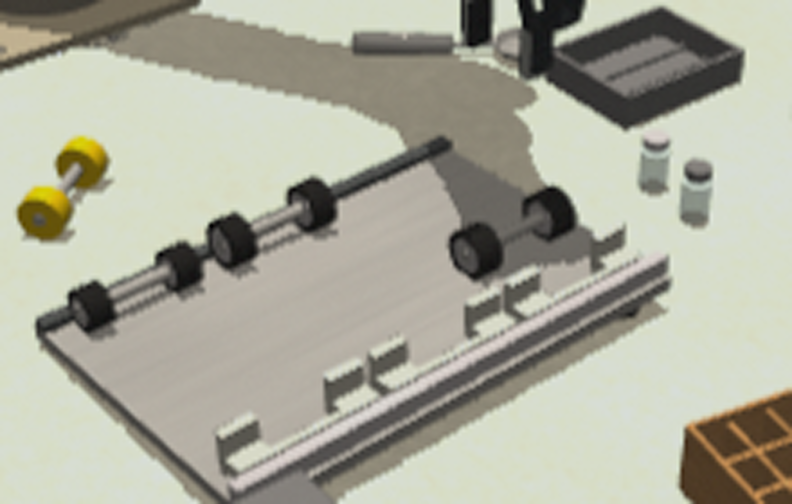

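```bash
python3 - <<'E'
from h import *
import pickle
c=pickle.load(open("b2_wrist.pkl","rb"));d=np.load("b2_wrist.npy")
for u,v in [(380,212),(380,225),(379,235),(377,225),(383,225)]: print(np.round(bydepth("wrist",u,v,d[v,u],c),1), np.round(atz("wrist",u,v,45,c),1))
print("inner1",np.round(atz("wrist",381,209,45,c),1),"inner2",np.round(atz("wrist",379,256,45,c),1))
p=cv2.imread("pics/b2_wrist_full.png");cv2.imwrite("pics/b2c.png",cv2.resize(p[160:320,230:430],None,fx=4,fy=4,interpolation=cv2.INTER_CUBIC))
E
python3 look.py b3 scene
```

```text
[581.6  75.   44.2] [581.5  75.3  45. ]
[582.7  63.9  43.9] [582.5  64.4  45. ]
[582.8  55.3  44. ] [582.5  55.8  45. ]
[580.4  63.8  43.8] [580.2  64.3  45. ]
[584.9  64.4  44.9] [584.9  64.5  45. ]
inner1 [582.   77.8  45. ] inner2 [584.3  37.1  45. ]
t 27.875 [533.9  85.5 101.5] [ 1.  -1.   0.3]
```

View pics/b2c.png

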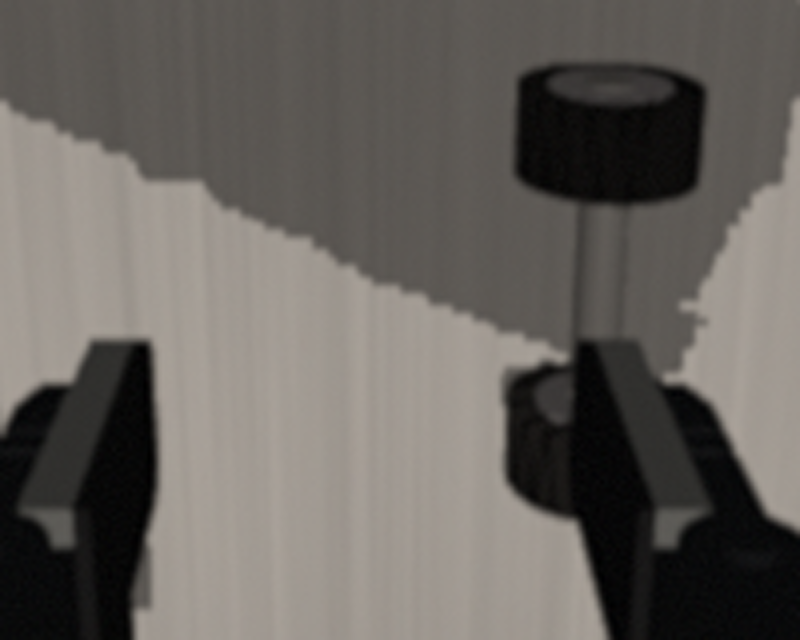

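View pics/b3_scene.png

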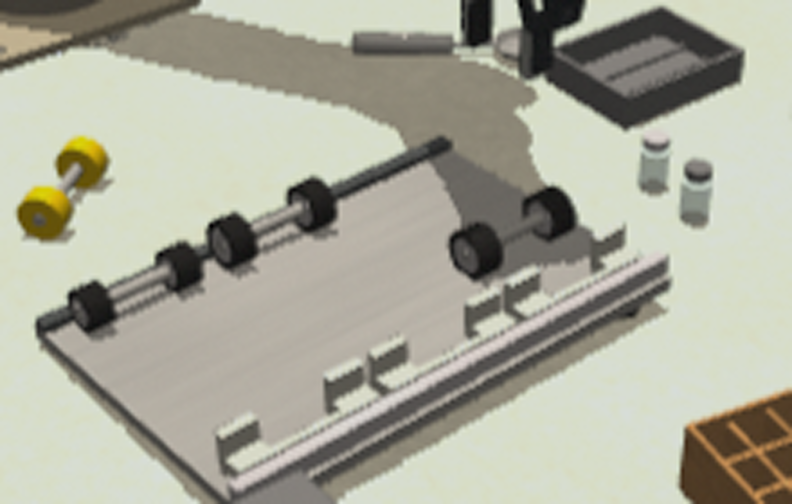

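```bash
python3 plan.py 582 57 50 0.041 3
```

```text
t 27.93 F [-0.4 -0.1 -1.1] pos [533.9  85.6 101.6] rot [3.141 0.    0.04 ] w 50.2
turn/row [ 0.01  0.   -0.01] mm/row 25.3
[15.6, 10.2, 17.2]
[15.6, 10.2, 17.2]
[15.6, 10.2, 17.2]
```

play_rows([
  {"slide": [16, 10, 10], "turn": [0, 0, 0], "hand": 40},
  {"slide": [15, 10, 15], "turn": [0, 0, 0], "hand": 40},
  {"slide": [15, 10, 26], "turn": [0, 0, 0], "hand": 40},
  {"slide": [0, 0, 0], "turn": [0, 0, 0], "hand": 40},
  {"slide": [0, 0, 0], "turn": [0, 0, 0], "hand": 40},
])

```text
clock: 28.55
eef_pos: [581.2, 57.6, 50.7]
tool_rot: [3.142, 0.0, 0.04]
force: [0.3, 0.1, 0.3]
width: 40.0
```

```bash
python3 look.py b4 wrist; python3 plan.py 582 57 -11 0.041 4
```

```text
t 28.55 [581.2  57.6  50.7] [0.3 0.1 0.3]
t 28.6 F [0.9 0.8 0.1] pos [581.3  58.1  51.1] rot [-3.141 -0.     0.041] w 39.7
turn/row [-0. -0.  0.] mm/row 15.5
[0.2, 0.3, 15.5]
[0.2, 0.3, 15.5]
[0.2, 0.3, 15.5]
[0.2, 0.3, 15.5]
```

View pics/b4_wrist.png

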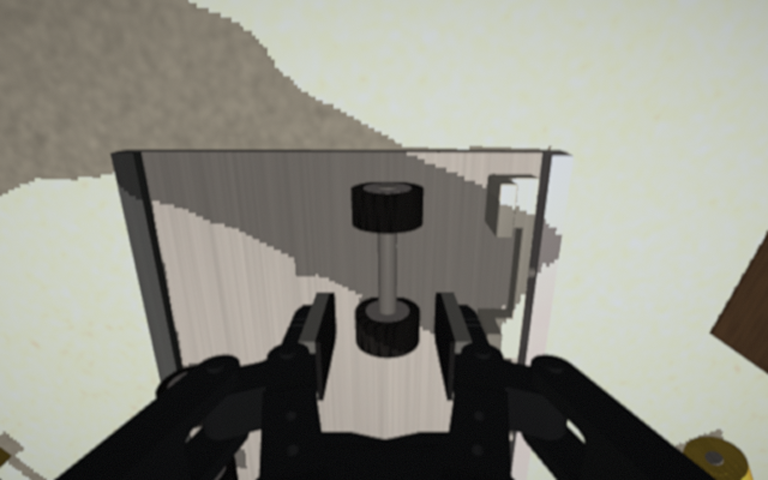

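```bash
python3 - <<'E'
from h import *
import pickle
c=pickle.load(open("b4_wrist.pkl","rb"));d=np.load("b4_wrist.npy")
for u,v in [(322.5,193),(322.5,256),(322.5,225)]: print(np.round(atz("wrist",u,v,44,c),1),np.round(bydepth("wrist",u,v,d[int(v),int(u)],c),1))
E
```

```text
[582.9  77.4  44. ] [582.6  81.9  57.7]
[584.6  35.1  44. ] [584.6  35.2  44.1]
[583.7  56.6  44. ] [583.7  56.2  42.9]
```

play_rows([
  {"slide": [0.5, 0, 16], "turn": [0, 0, 0], "hand": 40},
  {"slide": [0.5, 0, 16], "turn": [0, 0, 0], "hand": 40},
  {"slide": [0, 0, 16], "turn": [0, 0, 0], "hand": 40},
  {"slide": [0, 0, 8], "turn": [0, 0, 0], "hand": 40},
  {"slide": [0, 0, 0], "turn": [0, 0, 0], "hand": 40},
])

```text
clock: 29.22
eef_pos: [581.6, 57.9, -6.2]
tool_rot: [3.141, 0.002, 0.041]
force: [1.0, 0.2, 0.6]
width: 40.0
```

```bash
python3 look.py b5 wrist
```

```text
t 29.225 [581.6  57.9  -6.2] [1.  0.2 0.6]
```

View pics/b5_wrist.png

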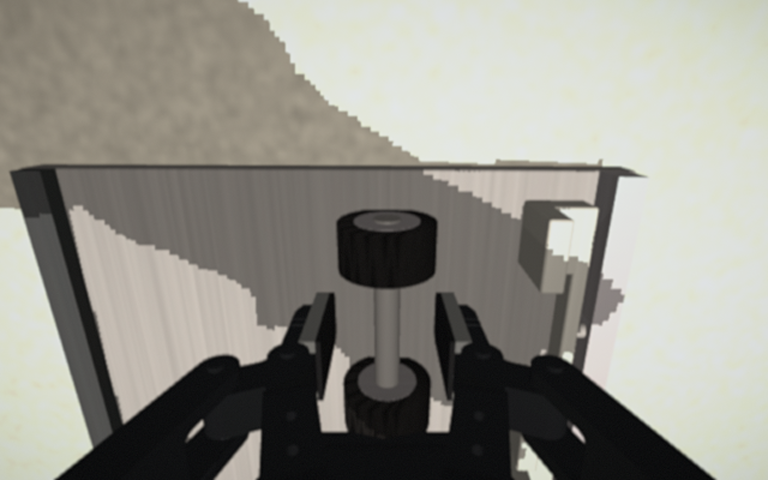

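play_rows([
  {"slide": [0.5, 0, 4.5], "turn": [0, 0, 0], "hand": 40},
  {"slide": [0, 0, 0], "turn": [0, 0, 0], "hand": 20},
  {"slide": [0, 0, 0], "turn": [0, 0, 0], "hand": 10},
  {"slide": [0, 0, 0], "turn": [0, 0, 0], "hand": 4},
  {"slide": [0, 0, 0], "turn": [0, 0, 0], "hand": 0},
])

```text
clock: 29.9
eef_pos: [582.4, 58.2, -9.5]
tool_rot: [-3.141, 0.0, 0.041]
force: [-1.6, -0.8, 2.8]
width: 7.6
```

play_rows([
  {"slide": [0, 0, 0], "turn": [0, 0, 0], "hand": 0},
  {"slide": [0, 0, -3], "turn": [0, 0, 0], "hand": 0},
])

```text
clock: 30.15
eef_pos: [582.5, 58.2, -7.2]
tool_rot: [3.141, 0.0, 0.041]
force: [-0.3, 0.3, -2.5]
width: 7.7
```

```bash
python3 look.py b6 wrist
```

```text
t 30.15 [582.5  58.2  -7.2] [-0.3  0.3 -2.5]
```

View pics/b6_wrist.png

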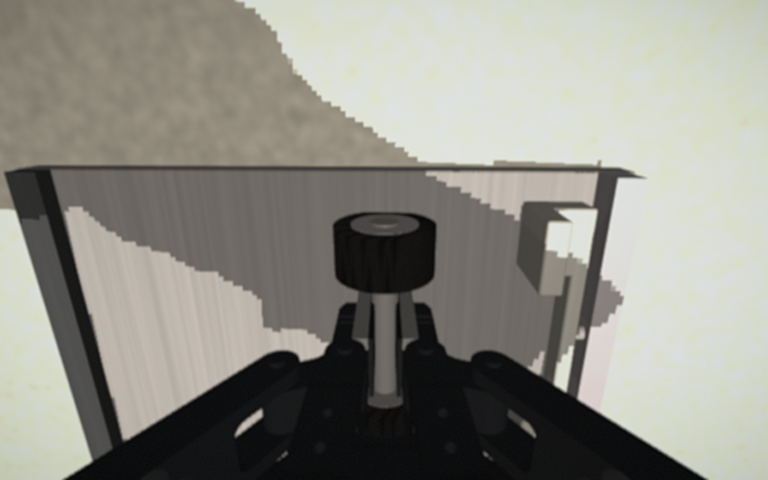

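```bash
python3 - <<'E'
from h import *
print("bottle",atz("side",258,143,0),atz("scene",453,176,0),"beaker",atz("side",295,145,0))
E
python3 plan.py 582 58 50 0.04 2; python3 plan.py 444 313 60 0.04 7
```

```text
bottle [ 5.76200892e+02  3.93301372e+02 -1.13686838e-13] [601.91980398 393.84399774   0.        ] beaker [685.90718022 304.25103334   0.        ]
t 30.2 F [-0.  -0.6 -3.1] pos [582.8  58.2  -6.8] rot [ 3.141 -0.     0.041] w 7.7
turn/row [ 0.01 -0.01  0.03] mm/row 28.4
[-0.4, 0.1, -28.4]
[-0.4, 0.1, -28.4]
t 30.2 F [-0.  -0.6 -3.1] pos [582.8  58.2  -6.8] rot [ 3.141 -0.     0.041] w 7.7
turn/row [ 0.   -0.    0.01] mm/row 42.5
[-18.3, -37.2, -9.6]
[-18.3, -37.2, -9.6]
[-18.3, -37.2, -9.6]
[-18.3, -37.2, -9.5]
[-18.3, -37.2, -9.5]
[-18.3, -37.2, -9.5]
[-18.4, -37.2, -9.5]
```

play_rows([
  {"slide": [0, 0, -20], "turn": [0, 0, 0], "hand": 0},
  {"slide": [0, 0, -35], "turn": [0, 0, 0], "hand": 0},
  {"slide": [-10, -25, -15], "turn": [0, 0, 0], "hand": 0},
  {"slide": [-18, -36, 0], "turn": [0, 0, 0], "hand": 0},
  {"slide": [-20, -40, 0], "turn": [0, 0, 0], "hand": 0},
])

```text
clock: 30.82
eef_pos: [530.9, 157.7, 64.7]
tool_rot: [-3.141, -0.002, 0.04]
force: [-0.2, 1.2, -2.6]
width: 7.5
```

play_rows([
  {"slide": [-20, -40, 0], "turn": [0, 0, 0], "hand": 0},
  {"slide": [-20, -40, 0], "turn": [0, 0, 0], "hand": 0},
  {"slide": [-20, -40, 0], "turn": [0, 0, 0], "hand": 0},
  {"slide": [-15, -25, 0], "turn": [0, 0, 0], "hand": 0},
  {"slide": [0, 0, 0], "turn": [0, 0, 0], "hand": 0},
])

```text
clock: 31.45
eef_pos: [447.7, 302.2, 63.8]
tool_rot: [-3.14, 0.001, 0.047]
force: [0.3, -0.4, -3.1]
width: 7.6
```

```bash
python3 look.py c1 wrist side; python3 plan.py 444 313 60 0.02 2
```

```text
t 31.45 [447.7 302.2  63.8] [ 0.3 -0.4 -3.1]
t 31.55 F [ 0.3 -0.6 -2.6] pos [450.3 298.7  64.1] rot [-3.141e+00 -2.000e-03  4.100e-02] w 7.6
turn/row [-0.   -0.05  0.61] mm/row 8.1
[-2.9, -7.3, 2.0]
[-2.9, -7.2, 2.0]
```

View pics/c1_wrist.png

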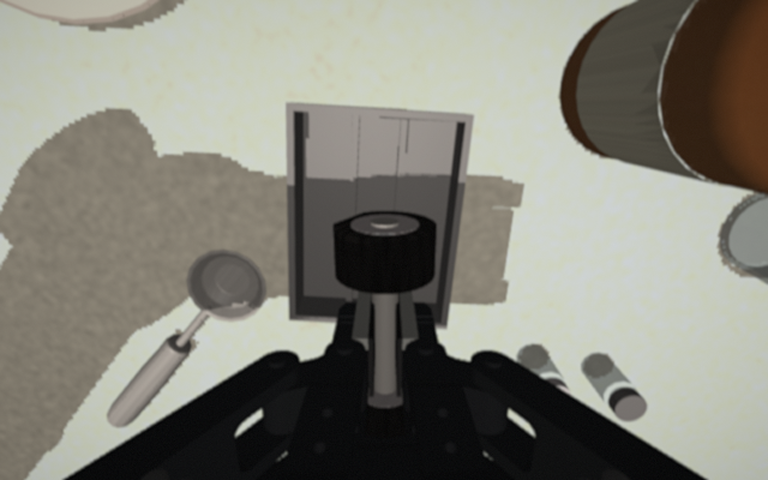

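View pics/c1_side_full.png

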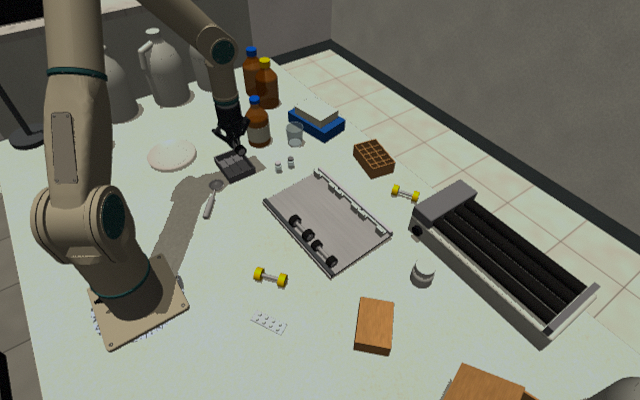

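```bash
python3 - <<'E'
from h import *
import pickle
c=pickle.load(open("c1_wrist.pkl","rb"))
q=[atz("wrist",u/1.2,v/1.2,30,c) for u,v in [(287,103),(473,115),(290,320),(446,327)]]
for a in q: print(np.round(a,1))
print("c",np.mean(q,0)); v=q[0]+q[1]-q[2]-q[3];print("yaw",np.arctan2(-v[0],v[1]))
E
```

```text
[395.  380.6  30. ]
[491.7 379.   30. ]
[392.8 253.2  30. ]
[489.4 252.7  30. ]
c [442.24042734 316.35804258  30.        ]
yaw -0.017571119847723436
```

```bash
python3 plan.py 441.5 316.5 30 -0.018 2
```

```text
t 31.55 F [ 0.3 -0.6 -2.6] pos [450.3 298.7  64.1] rot [-3.141e+00 -2.000e-03  4.100e-02] w 7.6
turn/row [-0.   -0.05  1.7 ] mm/row 19.7
[-4.1, -9.1, 17.0]
[-4.3, -8.9, 17.0]
```

play_rows([
  {"slide": [-4, -9, 5], "turn": [0, 0, 1.7], "hand": 0},
  {"slide": [-4, -9, 10], "turn": [0, 0, 1.7], "hand": 0},
  {"slide": [0, 0, 10], "turn": [0, 0, 0], "hand": 0},
  {"slide": [0, 0, 0], "turn": [0, 0, 0], "hand": 0},
  {"slide": [0, 0, 0], "turn": [0, 0, 0], "hand": 0},
])

```text
clock: 32.17
eef_pos: [441.5, 316.0, 38.1]
tool_rot: [3.141, -0.0, -0.019]
force: [0.2, -0.1, -2.4]
width: 7.4
```

```bash
python3 look.py c2 wrist; python3 plan.py 441.5 316.5 -25 -0.018 4
```

```text
t 32.175 [441.5 316.   38.1] [ 0.2 -0.1 -2.4]
t 32.23 F [ 0.3  0.6 -2.7] pos [441.6 316.2  38.4] rot [ 3.141 -0.    -0.019] w 7.5
turn/row [ 0.   -0.01 -0.01] mm/row 15.8
[-0.0, -0.1, 15.8]
[-0.0, -0.1, 15.8]
[-0.0, -0.1, 15.8]
[-0.0, -0.1, 15.8]
```

View pics/c2_wrist.png

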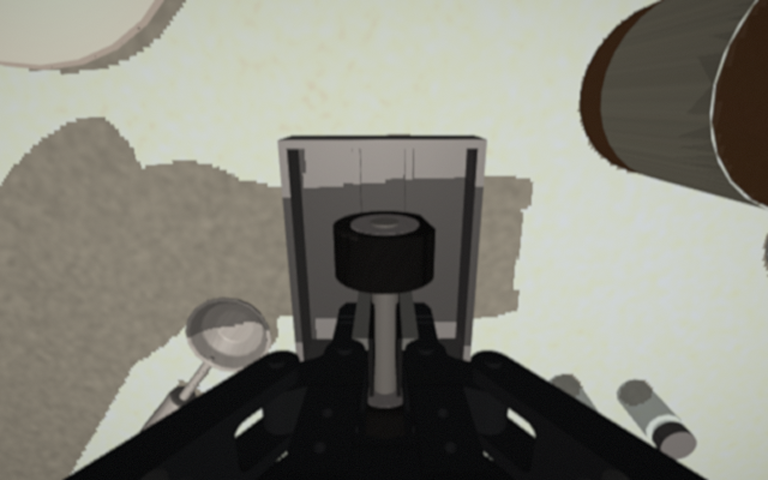

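play_rows([
  {"slide": [0, 0, 15], "turn": [0, 0, 0], "hand": 0},
  {"slide": [0, 0, 15], "turn": [0, 0, 0], "hand": 0},
  {"slide": [0, 0, 15], "turn": [0, 0, 0], "hand": 0},
  {"slide": [0, 0, 9], "turn": [0, 0, 0], "hand": 0},
  {"slide": [0, 0, 0], "turn": [0, 0, 0], "hand": 0},
])

```text
clock: 32.85
eef_pos: [440.7, 316.1, -16.7]
tool_rot: [3.141, 0.001, -0.019]
force: [0.3, 0.0, -2.8]
width: 7.5
```

play_rows([
  {"slide": [0, 0, 3], "turn": [0, 0, 0], "hand": 0},
  {"slide": [0, 0, 2], "turn": [0, 0, 0], "hand": 0},
])

```text
clock: 33.1
eef_pos: [441.5, 316.8, -20.6]
tool_rot: [-3.141, -0.001, -0.018]
force: [0.2, -0.1, -2.3]
width: 7.5
```

play_rows([
  {"slide": [0, 0, 1.5], "turn": [0, 0, 0], "hand": 0},
  {"slide": [0, 0, 0], "turn": [0, 0, 0], "hand": 0},
])

```text
clock: 33.35
eef_pos: [441.1, 316.7, -22.2]
tool_rot: [-3.141, 0.0, -0.018]
force: [0.2, -0.1, -2.6]
width: 7.7
```

```bash
python3 look.py c3 wrist scene
```

```text
t 33.35 [441.1 316.7 -22.2] [ 0.2 -0.1 -2.6]
```

View pics/c3_wrist.png

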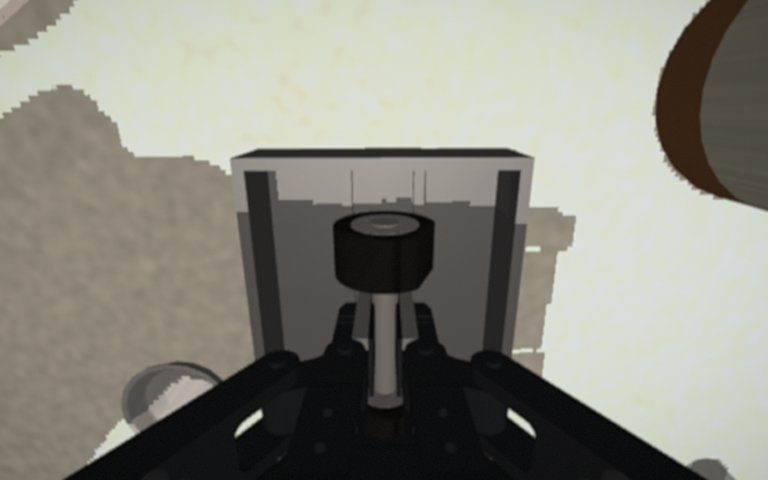

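View pics/c3_scene.png

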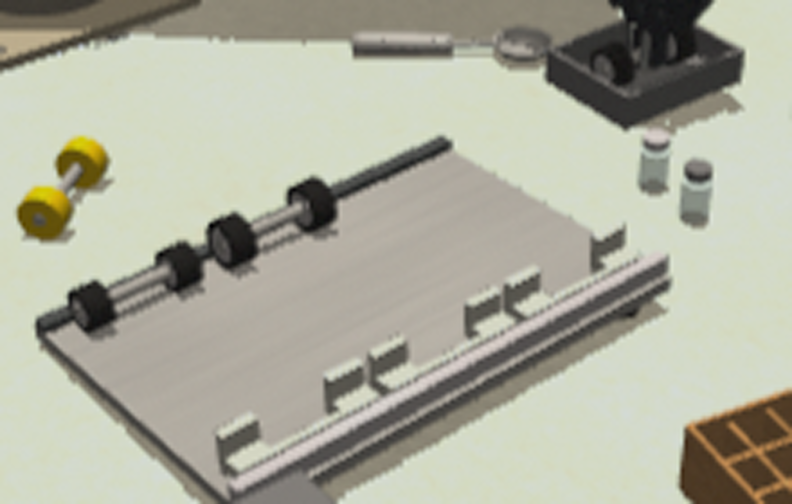

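play_rows([
  {"slide": [0, 0, 1.5], "turn": [0, 0, 0], "hand": 0},
  {"slide": [0, 0, 0], "turn": [0, 0, 0], "hand": 0},
])

```text
clock: 33.7
eef_pos: [441.0, 316.6, -23.9]
tool_rot: [3.142, 0.0, -0.018]
force: [0.1, -1.1, -2.1]
width: 7.8
```

play_rows([
  {"slide": [0, 0, 1.5], "turn": [0, 0, 0], "hand": 0},
  {"slide": [0, 0, 0], "turn": [0, 0, 0], "hand": 0},
])

```text
clock: 33.95
eef_pos: [441.1, 316.6, -25.4]
tool_rot: [3.142, 0.0, -0.018]
force: [0.2, -0.7, -2.6]
width: 7.7
```

play_rows([
  {"slide": [0, 0, 1], "turn": [0, 0, 0], "hand": 0},
  {"slide": [0, 0, 0], "turn": [0, 0, 0], "hand": 0},
])

```text
clock: 34.2
eef_pos: [441.1, 316.6, -26.4]
tool_rot: [3.142, 0.0, -0.018]
force: [0.3, -0.4, -2.6]
width: 7.6
```

play_rows([
  {"slide": [0, 0, 1], "turn": [0, 0, 0], "hand": 0},
  {"slide": [0, 0, 0], "turn": [0, 0, 0], "hand": 0},
])

```text
clock: 34.45
eef_pos: [441.3, 316.7, -26.8]
tool_rot: [-3.141, -0.0, -0.018]
force: [-1.5, -0.8, 3.1]
width: 7.4
```

play_rows([
  {"slide": [0, 0, 1], "turn": [0, 0, 0], "hand": 0},
  {"slide": [0, 0, 0], "turn": [0, 0, 0], "hand": 0},
])

```text
clock: 34.7
eef_pos: [441.5, 316.7, -27.0]
tool_rot: [-3.14, -0.0, -0.019]
force: [-1.9, -1.3, 12.5]
width: 7.6
```

play_rows([
  {"slide": [0, 0, -1.5], "turn": [0, 0, 0], "hand": 0},
  {"slide": [0, 0, 0], "turn": [0, 0, 0], "hand": 12},
  {"slide": [0, 0, 0], "turn": [0, 0, 0], "hand": 20},
  {"slide": [0, 0, 0], "turn": [0, 0, 0], "hand": 28},
  {"slide": [0, 0, 0], "turn": [0, 0, 0], "hand": 28},
])

```text
clock: 35.33
eef_pos: [441.2, 316.6, -26.9]
tool_rot: [3.142, 0.0, -0.018]
force: [-0.4, 0.5, -0.6]
width: 28.3
```

```bash
python3 look.py c4 wrist
```

```text
t 35.325 [441.2 316.6 -26.9] [-0.4  0.5 -0.6]
```

View pics/c4_wrist.png

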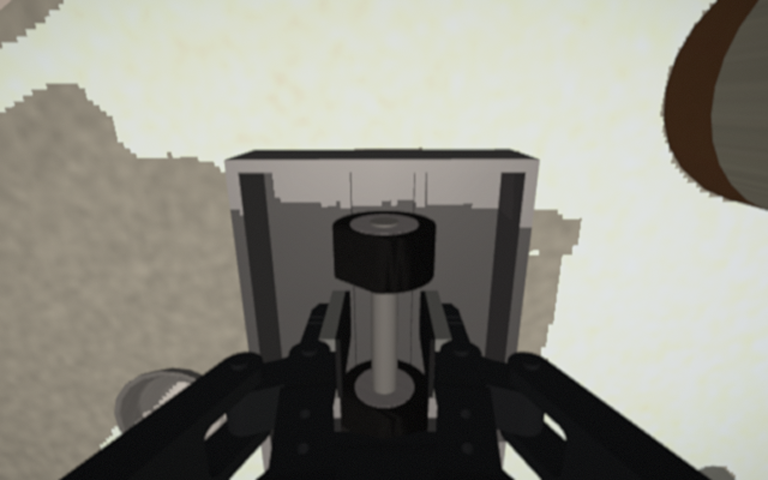

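Released between the ribs. Lift straight up slowly, then clear.

play_rows([
  {"slide": [0, 0, -10], "turn": [0, 0, 0], "hand": 28},
  {"slide": [0, 0, -20], "turn": [0, 0, 0], "hand": 28},
  {"slide": [0, 0, -40], "turn": [0, 0, 0], "hand": 28},
  {"slide": [0, 0, -50], "turn": [0, 0, 0], "hand": 28},
  {"slide": [0, 0, -50], "turn": [0, 0, 0], "hand": 28},
])

```text
clock: 36.0
eef_pos: [440.9, 316.4, 145.3]
tool_rot: [3.142, -0.0, -0.019]
force: [0.3, 0.3, -0.3]
width: 28.0
```

play_rows([
  {"slide": [0, 0, 0], "turn": [0, 0, 0], "hand": 28},
  {"slide": [0, 0, 0], "turn": [0, 0, 0], "hand": 28},
  {"slide": [0, 0, 0], "turn": [0, 0, 0], "hand": 28},
])

```text
clock: 36.38
eef_pos: [440.2, 316.2, 142.2]
tool_rot: [3.14, 0.002, -0.018]
force: [0.3, -1.3, -0.4]
width: 27.9
```

```bash
python3 look.py d1 wrist scene side; python3 - <<'E'
from h import *
# slide travel: compare prong depth/edges in scene before/after
a=cv2.imread("pics/scene0.png");b=cv2.imread("pics/d1_scene_full.png")
x=np.hstack([a[195:275,265:400],b[195:275,265:400]]);cv2.imwrite("pics/cmp.png",cv2.resize(x,None,fx=2.9,fy=5,interpolation=cv2.INTER_CUBIC))
E
```

```text
t 36.375 [440.2 316.2 142.2] [ 0.3 -1.3 -0.4]
```

View pics/d1_wrist.png

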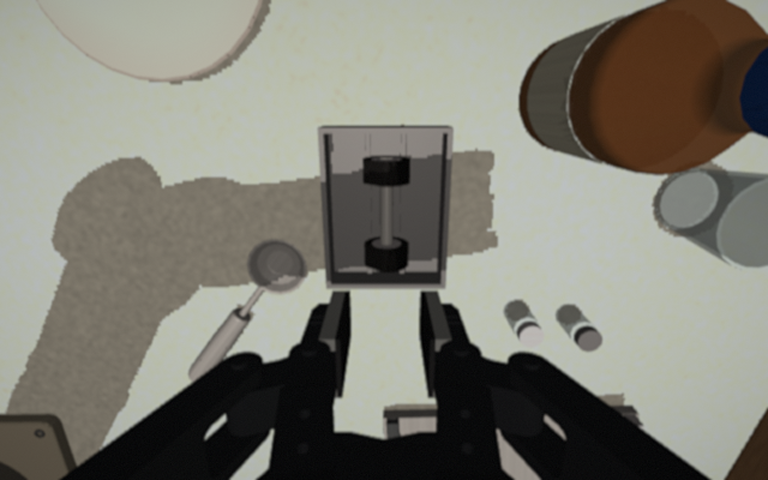

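View pics/d1_side.png

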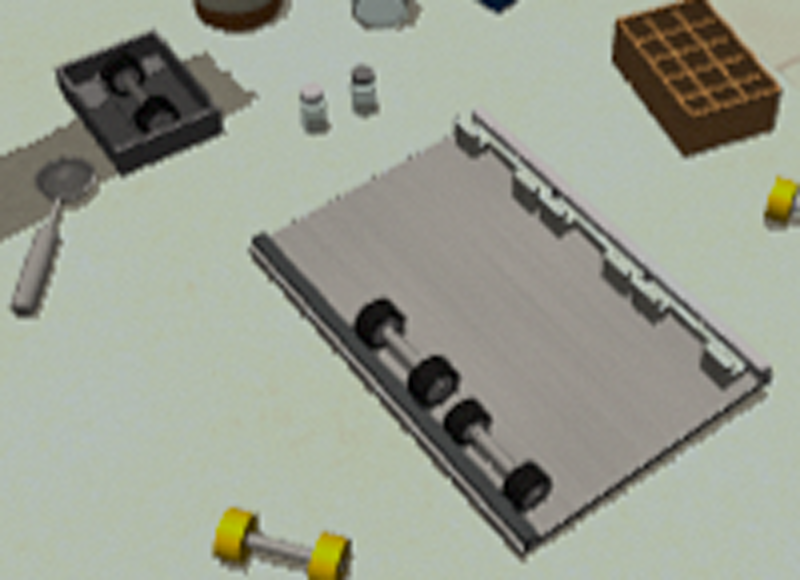

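View pics/cmp.png

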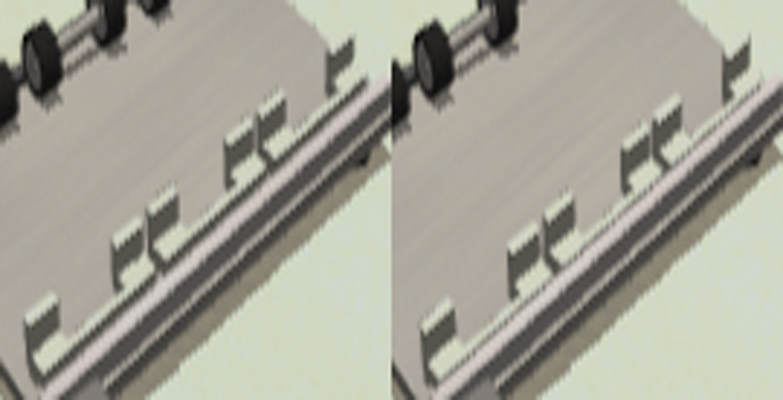

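```bash
python3 -c "
from cell import *
print(finish_job())"
```

```text
the job is handed in; nothing more can be done
None
```

I ran all three rollers up the plate and handed the job in at about 36.5 s of the 72 s allowed. I took them in the order middle, right, left.

- **Slides:** I pushed each one about 6 mm until the fingers stopped moving at the hard end. The highest readings were about 7 N on the middle and 8 N on the right and left. Before and after pictures show all three moved back by about the same amount.
- **True rollers:** the middle and right rollers ran back to the lip by themselves, and in the last pictures both are still resting there.
- **Reject:** the left roller stopped about 25 mm down from the slide and did not move between two pictures, so I treated it as the one with the flat. I gripped it by the shaft and set it in the tray. The last wrist and side views show it lying between the ribs, with the gripper open and well clear.
- **Bystanders:** those visible in the final pictures stand where they were, and I did not go near the rest.

**Disagreement:** the fingertips sat about 39 mm higher than the reported tool position. Both cameras showed this, and so did a first approach that passed over the middle roller's shaft without touching it. I corrected for the offset in every later move.

**Force peak:** setting the reject down gave a brief 12.5 N downward press on the tray before I let go.

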